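# Put the washed plates away by size

### The arm

A 6-joint arm with a two-finger parallel gripper is mounted at the origin on a cart in front of the work surface, level with it; the furniture and walls round the work are solid. World frame = base frame: x ahead of the robot, y to its left, z up, the work surface at z = 0. Lengths are in m, angles in rad, forces in N, time in s.
With the tool pointing down it reaches from about 0.375 to 0.975 m from the base axis. Payload 3.8 kg.
Tool frame: the origin (TCP) lies where the fingers leave the gripper's body, on its centre line; the fingertips stand 73 mm ahead of it and the grasp point (between the pads) lies 54 mm ahead of it; z points along the fingers, y is the line along which they close (so a half turn about z gives the same grasp; the last joint's range is limited). The gripper opens to 85 mm and grips with 20 to 120 N. Pads are 22 mm wide; open, the fingers measure 114 mm over their backs; the gripper's body (76 mm by 85 mm) begins 54 mm behind the grasp point. The pads swing forward as they close: fully open they stand 13 mm farther back than shut.
Start: joints at [1.258, 0.264, 1.604, -0, 1.274, -0.037], TCP at [0.184, 0.649, 0.304] pointing down, gripper open.
Joint ranges: [-2.63, 2.63], [-0.94, 2.18], [0.31, 2.57], [-1.31, 4.45], [0, 2.66], [-2.55, 2.55]. Speed limits (rad/s): [2.57, 2.57, 3.14, 3.14, 3.14, 3.14].

### API

Orientations are given as a rotation vector (axis times angle).
In Python, from workcell import read_state, viewer, bot gives the robot as it stands.
- The arm moves only by the tool jog_arm, never from a script. Its argument "increments" is a list that holds one entry, the list of rows, each a list of 7 numbers: the shift along the tool's x, y, z in units of 30 mm (1.0 is 30 mm), then the turn, a rotation vector about the tool's x, y, z in units of 6 degrees (1.0 is 6 degrees), then the opening, from -1 (shut) to 1 (fully open). A call has exactly 5 rows; each row shifts and turns the commanded pose from where the row before left it, along the tool's axes as they then stand; what a row does not reach is not made up. A row lasts 1/12 s, in which the tool goes at most 41.7 mm and 7.16 degrees, less where a joint would pass 70% of its speed; a pose out of reach is approached as far as the arm can. A call is refused whole if a number of a shift passes 1 or a number of a turn 1, either way. A call with a gripper value outside its range is refused whole. The fingers move at their own pace and stop on an object; "force" is the grip in N (left out, the last holds). Time passes only in rows, so rows that do not move let the fingers close, or fill a call up. It gives the time, the measured TCP pose, the force, the opening and the grip force at its end, in the units of the state.
- read_state(): the state, without advancing time (a new reading comes with each control period).
- viewer.read_camera(name): name is "scene" or "top" or "wrist"; returns (picture, depth): 400x640x3 uint8, blue, green, red; 400x640 float32, m along the optical axis (not along the pixel's ray), 0 where there is no reading.
- viewer.camera_params(name): a dict with "fx", "fy", "cx", "cy" (pixels), "R" (3x3) and "t" (3): a world point X has camera coordinates R X + t; the wrist camera has in their place "hand_eye" (4x4, takes a point from camera to tool coordinates, whose origin is the TCP and whose axes are the flange's). Camera axes: x right, y down, z forward; pixel columns grow to the right and rows downward; lengths in m; the calibration is good to about 2 mm. The wrist camera is an equidistant fisheye: a pixel r from the principal point sees the ray r / f radians off the axis. A picture is of the moment at which its call begins: read the wrist's pose just before it. camera_params takes no time and is no camera call.
- bot.finish_job(): hands the job in; it is judged then, once.
The state is a dict: "time": time; "q": joint angles; "joint_vel": joint speeds; "joint_torque": joint torques, N m; "tool_pos": TCP position; "tcp_rot": TCP orientation; "wrist_force": force on the tool from outside, world axes, zero at the start; "torque": the same for the moment, N m; "width": opening from 0.0 (shut) to 1.0 (fully open); "grip_force": force on a finger pad.
Only numpy, scipy, OpenCV 4.12 (cv2) and the standard library are available. Lean on these libraries where they do the work, as an engineer would, in place of code of your own. Each camera call takes 0.05 s, during which the arm holds its last target. There are 200 camera calls.

### The job

Move the four white plates from the draining rack to the dark graduated plate rack, each standing on edge in the slot made for its size: the largest in the widest slot, and so on down to the smallest in the narrowest. Lower each one gently until it rests on the rails, never letting it drop or knock another plate, and leave the wooden board and the salt shaker where they are.

Things in the scene. Friction and masses are not known exactly. Their poses are not given: they have to be found in the camera images.
- plate_large: Largest of four white ceramic plates: round, 144 mm across, rim 9 mm thick, 0.19 kg, at first on edge in a slot of the draining rack. Origin: the plate's centre; y: its axis, square to its face (level while it stands). Centre 86 mm above the worktop in the draining rack, 77 mm in its own slot of the plate rack. Either face may look either way.
- plate_medium: Second largest of four white ceramic plates: round, 124 mm across, rim 9 mm thick, 0.14 kg, at first on edge in a slot of the draining rack. Origin: the plate's centre; y: its axis, square to its face (level while it stands). Centre 75 mm above the worktop in the draining rack, 70 mm in its own slot of the plate rack. Either face may look either way.
- plate_small: Third largest of four white ceramic plates: round, 104 mm across, rim 9 mm thick, 0.1 kg, at first on edge in a slot of the draining rack. Origin: the plate's centre; y: its axis, square to its face (level while it stands). Centre 63 mm above the worktop in the draining rack, 62 mm in its own slot of the plate rack. Either face may look either way.
- plate_tiny: Smallest of four white ceramic plates: round, 84 mm across, rim 9 mm thick, 0.06 kg, at first on edge in a slot of the draining rack. Origin: the plate's centre; y: its axis, square to its face (level while it stands). Centre 51 mm above the worktop in the draining rack, 54 mm in its own slot of the plate rack. Either face may look either way.
- draining_rack: Bright wire rack in a grey drip tray (130 x 258 mm), fixed, left or right of the plate rack. Origin: centre, at worktop level; y along the row. Slots at y = +108 (wooden board), +54, 0, -54, -108 mm (a plate each, any order, square to y, on rails at 16 mm height). Wire loops 61 mm high between slots leave 15 mm at the foot, 23 at the top.
- plate_rack: Dark wire rack, no tray, fixed. Origin: middle of the row, at worktop level; y along the row to the wide, high end. Empty slots at x = 0, y = +81 (largest), +27, -27, -81 mm (smallest); seats 86, 73, 60, 47 mm apart, at 16 mm height. Wire loops between, 77 mm high falling to 55, leave 16 mm at the foot, 26 at the top. Plates stand square to y and may lean a little.
- wooden_board: Small round wooden board, 100 mm across, 9 mm thick, on edge in the draining rack's end slot (+y); it stays there. Its top is 111 mm up. Origin: centre of one face; z: its axis.
- salt_shaker: Steel salt shaker, 38 mm across, 72 mm high, upright between the two racks; it stays there. Origin: centre of its underside.
Things that resemble listed ones, but are neither listed nor needed, are in the scene too. What is shaped like the salt_shaker but purple is not meant.

How it is judged:
At the end, for the whole second after the job is handed in: Each plate in its own slot: centre within 22 mm along the row, 12 mm across, 6 mm of seated height, axis within 0.45 rad of the row, released, under 0.02 m/s and 0.1 rad/s. Wooden board and salt shaker moved under 20 mm, shaker within 0.2 rad of upright (x of plate_large in the frame of plate_rack between -0.012 and 0.012 m and y of plate_large in the frame of plate_rack between 0.059 and 0.103 m and z of plate_large in the frame of plate_rack between 0.0714 and 0.0834 m and angle between the y axis of each of plate_large, plate_medium, plate_small, plate_tiny and the y axis of plate_rack, either way round below 0.45 rad and linear speed of each of plate_large, plate_medium, plate_small, plate_tiny below 0.02 m/s and angular speed of each of plate_large, plate_medium, plate_small, plate_tiny below 0.1 rad/s and contact force between each of plate_large, plate_medium, plate_small, plate_tiny and the fingers below 0.1 N and x of plate_medium in the frame of plate_rack between -0.012 and 0.012 m and y of plate_medium in the frame of plate_rack between 0.005 and 0.049 m and z of plate_medium in the frame of plate_rack between 0.0638 and 0.0758 m and x of plate_small in the frame of plate_rack between -0.012 and 0.012 m and y of plate_small in the frame of plate_rack between -0.049 and -0.005 m and z of plate_small in the frame of plate_rack between 0.0561 and 0.0681 m and x of plate_tiny in the frame of plate_rack between -0.012 and 0.012 m and y of plate_tiny in the frame of plate_rack between -0.103 and -0.059 m and z of plate_tiny in the frame of plate_rack between 0.0484 and 0.0604 m and distance of each of wooden_board, salt_shaker from where it was at the start of the episode below 0.02 m and angle between salt_shaker's own z axis and vertical below 0.2 rad); the robot touches nothing.
It fails at once if a plate falls freely: over 0.7 m/s while the fingers do not hold it ((contact force between plate_large and the fingers below 0.2 N and linear speed of plate_large above 0.7 m/s) or (contact force between plate_medium and the fingers below 0.2 N and linear speed of plate_medium above 0.7 m/s) or (contact force between plate_small and the fingers below 0.2 N and linear speed of plate_small above 0.7 m/s) or (contact force between plate_tiny and the fingers below 0.2 N and linear speed of plate_tiny above 0.7 m/s)).
It fails at once if two plates knock together with more than 10 N (contact force between plate_large and plate_medium above 10 N or contact force between any of plate_large, plate_medium and plate_small above 10 N or contact force between any of plate_large, plate_medium, plate_small and plate_tiny above 10 N).
It also fails if it takes over 128 s, if anything falls off the work surface, if the arm or the gripper's body presses on something with over 40 N, if the wrist force passes 120 N, or if a joint passes its speed limit or range.

## Working session

There is one attempt and no reset: what is moved stays moved. The work goes in short steps, Python scripts to look and compute and a tool call to move; the robot and the scene stay as the last step left them, time stands still between calls to the robot, and variables do not carry over. Pictures are saved under pics/ and viewed, at most 14 in all, crops included, and the job is handed in when it is done.

Besides the shell and the picture viewer there is one more tool, called after ">>>" by a JSON object that holds its "op" and its "data", one argument or row to a line. jog_arm: Moves the arm, as the interface text tells. Its arguments: {"type":"object","properties":{"increments":{"type":"array","items":{"type":"array","items":{"type":"array","items":{"type":"number"}}}},"force":{"type":"number"}},"required":["increments"]}

```bash
ls; mkdir -p pics; python3 - <<'E'
from workcell import read_state, viewer
import cv2, numpy as np
print(read_state())
for n in("scene","top"):
    p,d=viewer.read_camera(n); cv2.imwrite(f"pics/{n}0.png",p); np.save(f"pics/{n}0.npy",d)
    print(n,viewer.camera_params(n))
print(viewer.camera_params("wrist"))
E
```

```text
pics
{'time': 0.0, 'q': array([ 1.25811096e+00,  2.64759855e-01,  1.60536607e+00,  1.78215046e-05,
        1.27368961e+00, -3.69222455e-02]), 'joint_vel': array([-0.00084728, -0.00021172, -0.00141503,  0.00233335, -0.0014009 ,
        0.00010874]), 'joint_torque': array([-1.08584380e-03, -5.15105438e+01, -3.67321265e+01, -1.87051201e-04,
        1.25105929e-02,  5.86309774e-07]), 'tool_pos': array([0.18362862, 0.6489586 , 0.30256161]), 'tcp_rot': array([-0.43174893, -3.11137449,  0.00343338]), 'wrist_force': array([ 0.42727347, -0.11713789,  0.76618402]), 'torque': array([ 0.00338339, -0.02190662, -0.01130657]), 'grip_force': 0.0, 'width': 1.0009725475233806}
scene {'fx': 440.1631297712557, 'fy': 440.1631297712557, 'cx': 312.32302501364154, 'cy': 199.20318948708078, 'R': array([[-0.83135757,  0.55559448,  0.01262405],
       [ 0.43057822,  0.65831989, -0.61742799],
       [-0.35135024, -0.50786779, -0.7865261 ]]), 't': array([ 0.39593212, -0.11718323,  1.28351182])}
top {'fx': 504.43092660852477, 'fy': 504.43092660852477, 'cx': 314.01308626821174, 'cy': 190.24918136738768, 'R': array([[ 0.01351799, -0.99987207,  0.00855042],
       [-0.99315689, -0.01441827, -0.11589438],
       [ 0.11600283, -0.00692525, -0.99322474]]), 't': array([-0.07153596,  0.47578747,  1.53997164])}
{'fx': 309.70691628693146, 'fy': 309.70691628693146, 'cx': 321.99107490408534, 'cy': 195.47522401318597, 'hand_eye': array([[-2.75798020e-04, -9.52031270e-01, -3.06000629e-01,
         7.89115706e-02],
       [ 9.99999706e-01, -4.34532920e-05, -7.66106420e-04,
         5.21583836e-04],
       [ 7.16060534e-04, -3.06000750e-01,  9.52031002e-01,
        -7.11814773e-02],
       [ 0.00000000e+00,  0.00000000e+00,  0.00000000e+00,
         1.00000000e+00]])}
```

View pics/top0.png

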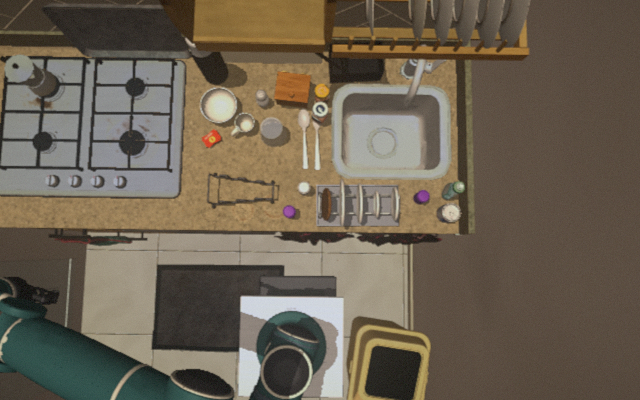

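View pics/scene0.png

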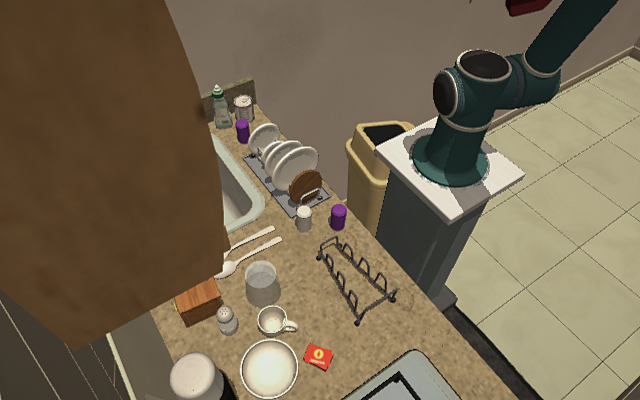

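```bash
cat > h.py <<'E'
import numpy as np, cv2
from scipy.spatial.transform import Rotation as Ro
from workcell import read_state, viewer
def cloud(n,d=None,p=None):
    if d is None: p,d=viewer.read_camera(n)
    c=viewer.camera_params(n); v,u=np.mgrid[:400,:640]
    X=np.stack([(u-c["cx"])/c["fx"]*d,(v-c["cy"])/c["fy"]*d,d],-1)
    W=(X-c["t"])@c["R"]; W[d==0]=np.nan
    return p,W
E
python3 - <<'E'
from h import *
d=np.load("pics/top0.npy");p=cv2.imread("pics/top0.png")
_,W=cloud("top",d,p)
for u,v in[(357,206),(243,190),(304,188),(260,150)]: print(u,v,W[v,u])
# top clusters in drain rack
for v in (190,198,205,212,220):
    print(v,[(u,*np.round(W[v,u]*1000).astype(int)) for u in range(318,402,1) if W[v,u,2]>.05])
c=cv2.resize(p[160:235,195:410],None,fx=3.7,fy=3.7,interpolation=cv2.INTER_CUBIC)
cv2.imwrite("pics/topcrop.png",c)
for (u0,u1,v0,v1) in[(295,313,178,198),(200,285,165,215)]:
    S=W[v0:v1,u0:u1].reshape(-1,3); S=S[S[:,2]>.02]; print(len(S),np.round(S.min(0),3),np.round(S.max(0),3),np.round(np.median(S,0),3))
E
```

```text
357 206 [ 0.42994086 -0.19918349  0.02326468]
243 190 [ 0.47789383  0.15978572 -0.00302751]
304 188 [ 0.47869186 -0.03413395  0.06631031]
260 150 [ 0.60699304  0.10913373 -0.00097905]
190 [(324, np.int64(475), np.int64(-95), np.int64(50)), (325, np.int64(475), np.int64(-98), np.int64(55)), (326, np.int64(472), np.int64(-101), np.int64(78)), (327, np.int64(472), np.int64(-104), np.int64(78)), (328, np.int64(471), np.int64(-106), np.int64(88)), (329, np.int64(471), np.int64(-109), np.int64(89)), (340, np.int64(476), np.int64(-144), np.int64(50)), (341, np.int64(475), np.int64(-147), np.int64(56)), (342, np.int64(465), np.int64(-144), np.int64(148)), (343, np.int64(465), np.int64(-147), np.int64(148)), (344, np.int64(464), np.int64(-150), np.int64(152)), (358, np.int64(477), np.int64(-199), np.int64(51)), (359, np.int64(475), np.int64(-201), np.int64(66)), (360, np.int64(468), np.int64(-198), np.int64(125)), (361, np.int64(468), np.int64(-201), np.int64(129)), (362, np.int64(468), np.int64(-204), np.int64(123)), (393, np.int64(478), np.int64(-306), np.int64(54)), (394, np.int64(475), np
[... 4714 characters left out ...]
64(384), np.int64(-145), np.int64(51)), (341, np.int64(383), np.int64(-147), np.int64(63)), (342, np.int64(379), np.int64(-145), np.int64(142)), (344, np.int64(380), np.int64(-152), np.int64(129)), (358, np.int64(385), np.int64(-199), np.int64(57)), (359, np.int64(382), np.int64(-198), np.int64(96)), (360, np.int64(382), np.int64(-201), np.int64(102)), (361, np.int64(382), np.int64(-204), np.int64(105)), (394, np.int64(386), np.int64(-308), np.int64(58)), (395, np.int64(385), np.int64(-309), np.int64(71)), (396, np.int64(385), np.int64(-311), np.int64(78))]
135 [ 0.463 -0.052  0.022] [ 0.499 -0.016  0.078] [ 0.478 -0.034  0.068]
257 [0.399 0.025 0.02 ] [0.519 0.257 0.082] [0.467 0.167 0.057]
```

View pics/topcrop.png

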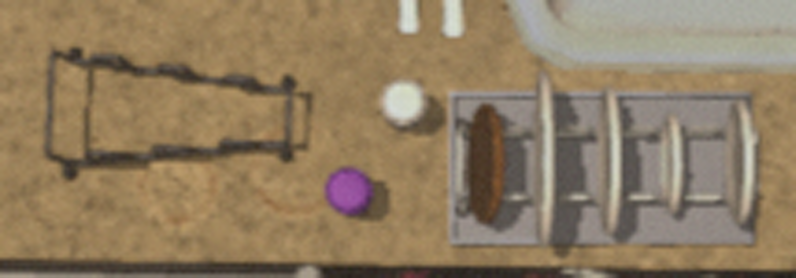

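```bash
cat >> h.py <<'E'
def plan(pos, yaw=0., w=1., cap=1.0, start=None, pad=True, maxrows=60, tilt=None):
    """yaw: world angle of tool y from world y; prints rows per 5"""
    s=read_state()
    p,R=(s["tool_pos"].copy(),Ro.from_rotvec(s["tcp_rot"])) if start is None else start
    Rt=Ro.from_euler('z',yaw)*Ro.from_matrix(np.array([[-1,0,0],[0,1,0],[0,0,-1.]]))
    pos=np.array(pos); rows=[]
    for _ in range(maxrows):
        e=(R.inv()*Rt).as_rotvec(degrees=True)/6
        d=R.inv().apply(pos-p)/.03
        if np.abs(d).max()<.01 and np.abs(e).max()<.03: break
        if np.abs(d).max()>cap: d*=cap/np.abs(d).max()
        e/=max(1,np.abs(e).max()/.9)
        d=np.round(d,2); e=np.round(e,2)
        p=p+R.apply(d*.03); R=R*Ro.from_rotvec(e*6,degrees=True)
        rows.append([*map(float,d),*map(float,e),w])
    while len(rows)%5: rows.append([0,0,0,0,0,0,w])
    for i in range(0,len(rows),5): print("  [["+",".join("["+",".join(f"{v:g}" for v in r)+"]" for r in rows[i:i+5])+"]]")
    return p,R
E
python3 -c "
from h import *
plan([.45,.16,.36])"
```

```text
[[[-0.98,-1,-0.14,-0.01,-0,-0.9,1],[-0.81,-1,-0.13,-0,-0,-0.9,1],[-0.66,-1,-0.12,-0.01,-0,-0.83,1],[-0.55,-1,-0.12,0,-0,-0,1],[-0.54,-1,-0.12,0,-0,-0,1]]]
  [[[-0.55,-1,-0.12,0,-0,-0,1],[-0.54,-1,-0.12,0,-0,-0,1],[-0.55,-1,-0.12,0,-0,-0,1],[-0.54,-1,-0.12,0,-0,-0,1],[-0.55,-1,-0.12,0,-0,-0,1]]]
  [[[-0.54,-1,-0.12,0,-0,-0,1],[-0.55,-1,-0.11,0,-0,-0,1],[-0.54,-1,-0.12,0,-0,-0,1],[-0.55,-1,-0.11,0,-0,-0,1],[-0.54,-1,-0.12,0,-0,-0,1]]]
  [[[-0.49,-0.88,-0.1,0,-0,-0,1],[0,0,0,0,0,0,1],[0,0,0,0,0,0,1],[0,0,0,0,0,0,1],[0,0,0,0,0,0,1]]]
```

>>> {"op": "jog_arm", "data": {
  "increments": [
    [[-0.98, -1, -0.14, 0, 0, -0.9, 1], [-0.81, -1, -0.13, 0, 0, -0.9, 1], [-0.66, -1, -0.12, 0, 0, -0.83, 1], [-0.55, -1, -0.12, 0, 0, 0, 1], [-0.55, -1, -0.12, 0, 0, 0, 1]]
  ]
}}

```text
time: 0.52
tool_pos: [0.2725, 0.4858, 0.3222]
tcp_rot: [0.0, -3.141, 0.002]
wrist_force: [0.3, 0.4, 0.3]
width: 1.001
grip_force: 0.0
```

>>> {"op": "jog_arm", "data": {
  "increments": [
    [[-0.55, -1, -0.12, 0, 0, 0, 1], [-0.55, -1, -0.12, 0, 0, 0, 1], [-0.55, -1, -0.12, 0, 0, 0, 1], [-0.55, -1, -0.12, 0, 0, 0, 1], [-0.55, -1, -0.12, 0, 0, 0, 1]]
  ]
}}

```text
time: 0.93
tool_pos: [0.3549, 0.3358, 0.3405]
tcp_rot: [-0.0, -3.141, 0.001]
wrist_force: [0.7, -0.0, -0.5]
width: 1.003
grip_force: 0.0
```

>>> {"op": "jog_arm", "data": {
  "increments": [
    [[-0.55, -1, -0.12, 0, 0, 0, 1], [-0.55, -1, -0.12, 0, 0, 0, 1], [-0.55, -1, -0.12, 0, 0, 0, 1], [-0.55, -1, -0.12, 0, 0, 0, 1], [-0.55, -1, -0.12, 0, 0, 0, 1]]
  ]
}}

```text
time: 1.35
tool_pos: [0.4373, 0.1858, 0.3586]
tcp_rot: [-0.0, -3.141, 0.0]
wrist_force: [0.4, 0.7, -0.0]
width: 1.003
grip_force: 0.0
```

>>> {"op": "jog_arm", "data": {
  "increments": [
    [[-0.5, -0.9, -0.1, 0, 0, 0, 0], [0, 0, 0, 0, 0, 0, 0], [0, 0, 0, 0, 0, 0, 0], [0, 0, 0, 0, 0, 0, 0], [0, 0, 0, 0, 0, 0, 0]]
  ]
}}

```text
time: 1.77
tool_pos: [0.4515, 0.1612, 0.3612]
tcp_rot: [0.001, -3.141, -0.0]
wrist_force: [-0.2, 0.1, -0.9]
width: 0.501
grip_force: 0.0
```

```bash
cat >> h.py <<'E'
def wrist(name=None):
    s=read_state(); p,d=viewer.read_camera("wrist"); c=viewer.camera_params("wrist")
    v,u=np.mgrid[:400,:640]; a=u-c["cx"]; b=v-c["cy"]; r=np.hypot(a,b)+1e-9; th=r/c["fx"]
    X=np.stack([a/r*np.tan(th)*d,b/r*np.tan(th)*d,d],-1)
    H=c["hand_eye"]; T=X@H[:3,:3].T+H[:3,3]
    W=Ro.from_rotvec(s["tcp_rot"]).apply(T.reshape(-1,3)).reshape(T.shape)+s["tool_pos"]; W[(d==0)|(th>1.3)]=np.nan
    if name: cv2.imwrite(f"pics/{name}.png",p)
    return p,W
E
python3 - <<'E'
from h import *
s=read_state();print(s["time"],s["tool_pos"],s["tcp_rot"],s["q"],s["width"])
p,W=wrist("w1"); np.save("pics/w1.npy",W)
S=W.reshape(-1,3); m=(S[:,0]>.36)&(S[:,0]<.56)&(S[:,1]>.02)&(S[:,1]<.3)&(S[:,2]<.1)
print(m.sum(), np.percentile(S[m,2],[5,50,90]))
# orthographic height map
G=np.zeros((400,560),np.uint8); T=S[m&(S[:,2]>.012)]
for x,y,z in T: G[int((.56-x)*2000),int((.3-y)*2000)]=min(255,int(z*3000))
cv2.imwrite("pics/g1.png",G)
E
```

```text
1.7667 [0.45149583 0.16124036 0.36123605] [ 8.99410801e-04 -3.14050541e+00 -3.34853555e-04] [ 2.90750884e-01 -1.44720036e-01  1.93042005e+00  5.27684779e-04
  1.35687315e+00 -1.28073050e+00] 0.5009617514729607
25995 [-0.00015126  0.00138464  0.01904943]
```

View pics/w1.png

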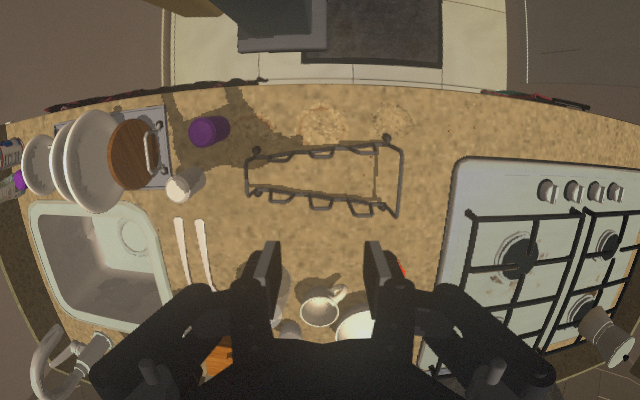

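View pics/g1.png

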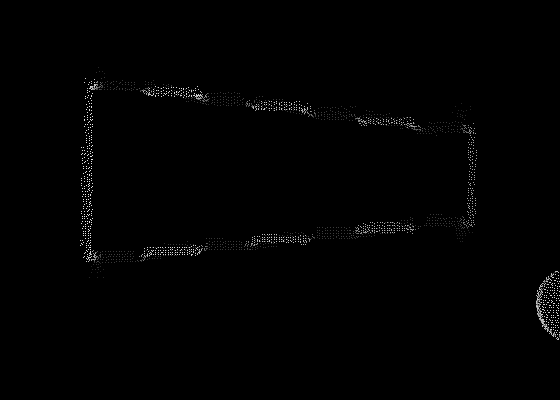

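```bash
python3 -c "
from h import *
plan([.43,-.22,.36],w=.4)"
```

```text
[[[0.06,-1,0,0,-0.01,0.01,0.4],[0.06,-1,0,0,0,0,0.4],[0.06,-1,0,0,0,0,0.4],[0.06,-1,0,0,0,0,0.4],[0.05,-1,0,0,0,0,0.4]]]
  [[[0.06,-1,0.01,0,0,0,0.4],[0.05,-1,0,0,0,0,0.4],[0.06,-1,0.01,0,0,0,0.4],[0.05,-1,0,0,0,0,0.4],[0.06,-1,0.01,0,0,0,0.4]]]
  [[[0.05,-1,0,0,0,0,0.4],[0.06,-1,0.01,0,0,0,0.4],[0.04,-0.71,0,0,0,0,0.4],[0,0,0,0,0,0,0.4],[0,0,0,0,0,0,0.4]]]
```

>>> {"op": "jog_arm", "data": {
  "increments": [
    [[0.06, -1, 0, 0, 0, 0, 0.4], [0.06, -1, 0, 0, 0, 0, 0.4], [0.06, -1, 0, 0, 0, 0, 0.4], [0.06, -1, 0, 0, 0, 0, 0.4], [0.05, -1, 0, 0, 0, 0, 0.4]]
  ]
}}

```text
time: 2.23
tool_pos: [0.4428, 0.0106, 0.3616]
tcp_rot: [0.004, -3.142, -0.0]
wrist_force: [0.6, -0.7, -0.2]
width: 0.699
grip_force: 0.0
```

>>> {"op": "jog_arm", "data": {
  "increments": [
    [[0.06, -1, 0, 0, 0, 0, 0.4], [0.06, -1, 0, 0, 0, 0, 0.4], [0.06, -1, 0, 0, 0, 0, 0.4], [0.06, -1, 0, 0, 0, 0, 0.4], [0.05, -1, 0, 0, 0, 0, 0.4]]
  ]
}}

```text
time: 2.65
tool_pos: [0.4344, -0.1396, 0.3617]
tcp_rot: [-0.003, 3.141, 0.0]
wrist_force: [-0.8, 0.4, -0.1]
width: 0.7
grip_force: 0.0
```

>>> {"op": "jog_arm", "data": {
  "increments": [
    [[0.06, -1, 0, 0, 0, 0, 0.4], [0.06, -1, 0, 0, 0, 0, 0.4], [0.04, -0.7, 0, 0, 0, 0, 0.4], [0, 0, 0, 0, 0, 0, 0.4], [0, 0, 0, 0, 0, 0, 0.4]]
  ]
}}

```text
time: 3.07
tool_pos: [0.4299, -0.2202, 0.3614]
tcp_rot: [-0.001, -3.141, -0.001]
wrist_force: [0.5, 0.7, 0.1]
width: 0.703
grip_force: 0.0
```

```bash
python3 - <<'E'
from h import *
s=read_state();print(s["time"],s["tool_pos"],s["tcp_rot"],s["q"],s["width"])
p,W=wrist("w2"); np.save("pics/w2.npy",W)
S=W.reshape(-1,3); m=(S[:,0]>.34)&(S[:,0]<.54)&(S[:,1]>-.36)&(S[:,1]<-.08)&(S[:,2]<.2)
G=np.zeros((400,560),np.uint8); T=S[m&(S[:,2]>.03)]
T=T[np.argsort(T[:,2])]
for x,y,z in T: G[int((.54-x)*2000),int((-.08-y)*2000)]=min(255,int(z*1600))
cv2.imwrite("pics/g2.png",cv2.applyColorMap(G,cv2.COLORMAP_JET))
E
```

```text
3.0667 [ 0.42991024 -0.22022337  0.36136179] [-1.49148239e-03 -3.14099196e+00 -1.48175277e-03] [-5.25269253e-01 -1.37408312e-01  1.92383297e+00  5.28025867e-04
  1.35615999e+00 -2.09522861e+00] 0.7033185959511824
```

View pics/w2.png

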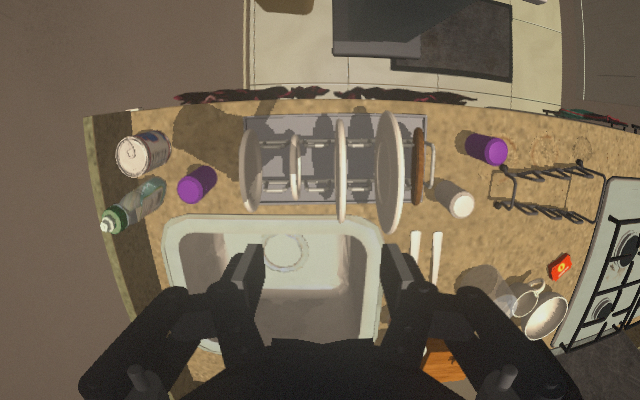

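View pics/g2.png

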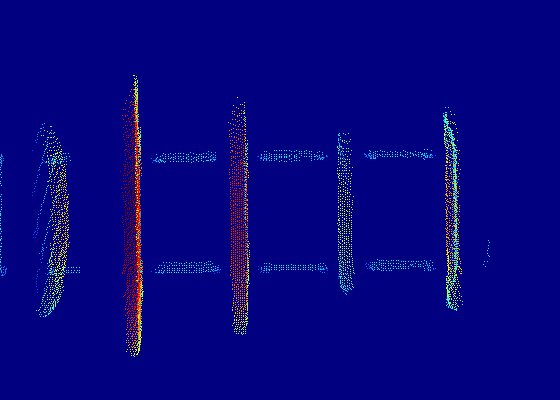

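```bash
python3 - <<'E'
from h import *
S=np.load("pics/w2.npy").reshape(-1,3); S=S[~np.isnan(S[:,0])]
for n,y,h,r in[("L",-.1465,.086,.072),("M",-.2,.075,.062),("T",-.253,.051,.042),("S",-.308,.063,.052)]:
    T=S[(abs(S[:,1]-y)<.014)&(S[:,2]>.03)&(abs(S[:,0]-.434)<r+.004)&(S[:,2]<.2)]
    print(n,len(T),"x mid",(np.percentile(T[:,0],1)+np.percentile(T[:,0],99))/2, "ztop",np.percentile(T[:,2],99))
    for a in np.arange(.04,.17,.01):
        B=T[(T[:,2]>a)&(T[:,2]<=a+.01)]
        if len(B)>8: print("   z%.2f n%d y %.1f..%.1f"%(a,len(B),*np.percentile(B[:,1],[2,98])*1000))
    B=T[T[:,2]>h+r*.75]
    for lo,hi in((-.03,-.01),(-.01,.01),(.01,.03)):
        C=B[(B[:,0]-.434>lo)&(B[:,0]-.434<hi)]; print("   x",lo,"y mid %.1f"%(1000*np.mean(np.percentile(C[:,1],[3,97]))), len(C))
E
```

```text
L 3049 x mid 0.4306465385362104 ztop 0.15832541465187747
   z0.04 n95 y -159.3..-148.2
   z0.05 n147 y -159.6..-148.3
   z0.06 n153 y -150.7..-147.6
   z0.07 n204 y -151.0..-147.6
   z0.08 n182 y -151.1..-147.3
   z0.09 n196 y -151.3..-146.9
   z0.10 n237 y -150.7..-146.4
   z0.11 n233 y -151.0..-144.4
   z0.12 n309 y -150.5..-144.2
   z0.13 n292 y -149.9..-142.7
   z0.14 n416 y -149.9..-142.2
   z0.15 n499 y -148.9..-141.8
   x -0.03 y mid -146.0 245
   x -0.01 y mid -145.7 236
   x 0.01 y mid -145.6 185
M 1171 x mid 0.42960875006860083 ztop 0.13767934061513204
   z0.04 n59 y -213.2..-187.1
   z0.05 n55 y -213.4..-186.4
   z0.06 n25 y -203.9..-202.4
   z0.07 n44 y -204.4..-202.2
   z0.08 n24 y -203.9..-196.7
   z0.09 n33 y -204.3..-197.3
   z0.10 n124 y -204.5..-196.6
   z0.11 n129 y -203.7..-195.9
   z0.12 n242 y -203.6..-195.3
   z0.13 n417 y -203.5..-195.3
   x -0.03 y mid -199.6 188
   x -0.01 y mid -199.5 173
   x 0.01 y mid -199.1 140
T 597 x mid 0.4336143617950237 ztop 0.09435364761326684
   z0.04 n39 y -266.3..-239.3
   z0.05 n59 y -266.7..-239.0
   z0.06 n27 y -256.5..-249.2
   z0.07 n68 y -256.7..-249.1
   z0.08 n165 y -256.3..-249.0
   z0.09 n172 y -255.8..-249.1
   x -0.03 y mid -252.7 101
   x -0.01 y mid -252.6 121
   x 0.01 y mid -252.3 83
S 1496 x mid 0.4342675358346041 ztop 0.11617343443490089
   z0.04 n149 y -308.4..-295.2
   z0.05 n151 y -308.3..-295.0
   z0.06 n162 y -308.6..-302.1
   z0.07 n161 y -309.1..-302.8
   z0.08 n131 y -309.2..-302.5
   z0.09 n103 y -309.7..-302.1
   z0.10 n174 y -310.4..-303.0
   z0.11 n278 y -309.6..-302.9
   x -0.03 y mid -306.7 138
   x -0.01 y mid -306.3 138
   x 0.01 y mid -306.2 116
```

```bash
cat >> h.py <<'E'
import sys
def pick(x,y,ztop,yaw=0.):
    print("approach"); s=plan([x,y,ztop+.054+.06],yaw,w=-.2)
    print("down"); s=plan([x,y,ztop+.054-.012],yaw,w=-.2,start=s,cap=.8)
def carry(slot,dz,h,yaw=-.016,dx=0,lift=.125):
    """slot: offset along row; dz: final tcp z minus present"""
    s=read_state(); p=s["tool_pos"]; R=Ro.from_rotvec(s["tcp_rot"])
    x=.4737+.016*slot+dx; y=.160+slot
    print("lift"); q=plan(p+[0,0,lift],0,w=-1,cap=.7,start=(p,R))
    print("over"); q=plan([x,y,p[2]+lift],yaw,w=-1,start=q,cap=.8)
    print("lower"); q=plan([x,y,h+.02],yaw,w=-1,start=q,cap=.6)
E
python3 -c "
from h import *
pick(.432,-.1457,.158)"
```

```text
approach
  [[[-0.02,0.82,1,0.01,-0,0,-0.2],[-0.03,0.83,1,0,-0,0,-0.2],[-0.02,0.81,0.98,0,-0,0,-0.2],[0,0,0,0,0,0,-0.2],[0,0,0,0,0,0,-0.2]]]
down
  [[[-0,0,0.8,0,-0,0,-0.2],[-0,0,0.8,0,-0,0,-0.2],[-0,0,0.8,0,-0,0,-0.2],[0,0,0,0,0,0,-0.2],[0,0,0,0,0,0,-0.2]]]
```

>>> {"op": "jog_arm", "data": {
  "increments": [
    [[-0.02, 0.82, 1, 0, 0, 0, -0.2], [-0.03, 0.83, 1, 0, 0, 0, -0.2], [-0.02, 0.81, 0.98, 0, 0, 0, -0.2], [0, 0, 0, 0, 0, 0, -0.2], [0, 0, 0, 0, 0, 0, -0.2]]
  ],
  "force": 40
}}

```text
time: 3.53
tool_pos: [0.4306, -0.1438, 0.2702]
tcp_rot: [0.007, -3.137, -0.003]
wrist_force: [-0.4, -0.1, 0.1]
width: 0.398
grip_force: 0.0
```

>>> {"op": "jog_arm", "data": {
  "increments": [
    [[0, 0, 0.8, 0, 0, 0, -0.2], [0, 0, 0.8, 0, 0, 0, -0.2], [0, 0, 0.8, 0, 0, 0, -0.2], [0, 0, 0, 0, 0, 0, -0.2], [0, 0, 0, 0, 0, 0, -0.2]]
  ]
}}

```text
time: 3.95
tool_pos: [0.4322, -0.1467, 0.201]
tcp_rot: [0.0, -3.141, -0.0]
wrist_force: [-0.3, -0.2, -0.1]
width: 0.402
grip_force: 0.0
```

>>> {"op": "jog_arm", "data": {
  "increments": [
    [[0, 0, 0, 0, 0, 0, -1], [0, 0, 0, 0, 0, 0, -1], [0, 0, 0, 0, 0, 0, -1], [0, 0, 0, 0, 0, 0, -1], [0, 0, 0, 0, 0, 0, -1]]
  ]
}}

```text
time: 4.37
tool_pos: [0.4335, -0.1476, 0.2029]
tcp_rot: [0.0, 3.137, -0.004]
wrist_force: [0.5, 0.0, 5.9]
width: 0.096
grip_force: 43.7
```

```bash
python3 -c "
from h import *
wrist('w3');print(read_state()['tool_pos'])
carry(.081,0,.191)"
```

```text
[ 0.433548   -0.14758851  0.20285971]
lift
  [[[-0,-0,-0.7,-0.02,0.04,-0,-1],[-0,-0,-0.7,-0,0,-0,-1],[-0,-0,-0.7,-0,0,-0,-1],[-0,-0,-0.7,-0,0,-0,-1],[-0,-0,-0.7,-0,0,-0,-1]]]
  [[[-0,-0,-0.67,-0,0,-0,-1],[0,0,0,0,0,0,-1],[0,0,0,0,0,0,-1],[0,0,0,0,0,0,-1],[0,0,0,0,0,0,-1]]]
over
  [[[-0.09,0.8,0,-0,0,0.15,-1],[-0.07,0.8,0,-0,0,0,-1],[-0.07,0.8,0,-0,0,0,-1],[-0.07,0.8,0,-0,0,0,-1],[-0.07,0.8,0,-0,0,0,-1]]]
  [[[-0.07,0.8,0,-0,0,0,-1],[-0.07,0.8,0,-0,0,0,-1],[-0.07,0.8,0,-0,0,0,-1],[-0.07,0.8,0,-0,0,0,-1],[-0.08,0.8,0,-0,0,0,-1]]]
  [[[-0.07,0.8,0,-0,0,0,-1],[-0.08,0.8,0,-0,0,0,-1],[-0.07,0.8,0,-0,0,0,-1],[-0.08,0.8,0,-0,0,0,-1],[-0.07,0.8,0,-0,0,0,-1]]]
  [[[-0.08,0.8,0,-0,0,0,-1],[-0.01,0.17,0,-0,0,0,-1],[0,0,0,0,0,0,-1],[0,0,0,0,0,0,-1],[0,0,0,0,0,0,-1]]]
lower
  [[[-0,0,0.6,-0,0,0,-1],[-0,0,0.6,-0,0,0,-1],[-0,0,0.6,-0,0,0,-1],[-0,0,0.6,-0,0,0,-1],[-0,0,0.6,-0,0,0,-1]]]
  [[[-0,0,0.6,-0,0,0,-1],[-0,0,0.3,-0,0,0,-1],[0,0,0,0,0,0,-1],[0,0,0,0,0,0,-1],[0,0,0,0,0,0,-1]]]
```

View pics/w3.png

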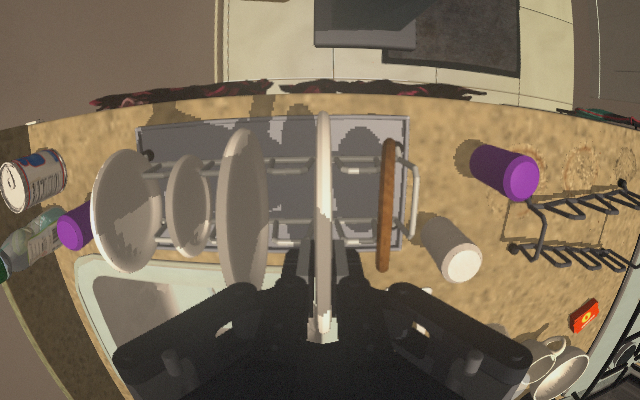

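>>> {"op": "jog_arm", "data": {
  "increments": [
    [[0, 0, -0.4, 0, 0, 0, -1], [0, 0, -0.7, 0, 0, 0, -1], [0, 0, -0.7, 0, 0, 0, -1], [0, 0, -0.7, 0, 0, 0, -1], [0, 0, -0.7, 0, 0, 0, -1]]
  ]
}}

```text
time: 4.83
tool_pos: [0.4316, -0.1466, 0.2975]
tcp_rot: [-0.001, -3.142, -0.0]
wrist_force: [0.7, 0.5, -0.6]
width: 0.096
grip_force: 42.4
```

>>> {"op": "jog_arm", "data": {
  "increments": [
    [[0, 0, -0.7, 0, 0, 0, -1], [0, 0, -0.4, 0, 0, 0, -1], [0, 0, 0, 0, 0, 0, -1], [-0.04, 0.4, 0, 0, 0, 0.15, -1], [-0.07, 0.8, 0, 0, 0, 0, -1]]
  ]
}}

```text
time: 5.25
tool_pos: [0.4352, -0.1118, 0.3284]
tcp_rot: [-0.031, -3.14, 0.001]
wrist_force: [0.7, 0.7, -1.0]
width: 0.1
grip_force: 42.5
```

>>> {"op": "jog_arm", "data": {
  "increments": [
    [[-0.07, 0.8, 0, 0, 0, 0, -1], [-0.07, 0.8, 0, 0, 0, 0, -1], [-0.07, 0.8, 0, 0, 0, 0, -1], [-0.07, 0.8, 0, 0, 0, 0, -1], [-0.07, 0.8, 0, 0, 0, 0, -1]]
  ]
}}

```text
time: 5.67
tool_pos: [0.4472, 0.0102, 0.3276]
tcp_rot: [-0.026, -3.139, -0.0]
wrist_force: [1.4, -0.2, -2.5]
width: 0.095
grip_force: 42.5
```

>>> {"op": "jog_arm", "data": {
  "increments": [
    [[-0.07, 0.8, 0, 0, 0, 0, -1], [-0.07, 0.8, 0, 0, 0, 0, -1], [-0.07, 0.8, 0, 0, 0, 0, -1], [-0.07, 0.8, 0, 0, 0, 0, -1], [-0.07, 0.8, 0, 0, 0, 0, -1]]
  ]
}}

```text
time: 6.08
tool_pos: [0.4597, 0.13, 0.3275]
tcp_rot: [-0.025, -3.139, 0.001]
wrist_force: [1.1, 0.2, -1.5]
width: 0.095
grip_force: 42.5
```

>>> {"op": "jog_arm", "data": {
  "increments": [
    [[-0.07, 0.8, 0, 0, 0, 0, -1], [-0.07, 0.8, 0, 0, 0, 0, -1], [-0.07, 0.8, 0, 0, 0, 0, -1], [-0.04, 0.4, 0, 0, 0, 0, -1], [0, 0, 0, 0, 0, 0, -1]]
  ]
}}

```text
time: 6.5
tool_pos: [0.4689, 0.2146, 0.3277]
tcp_rot: [-0.021, -3.139, 0.0]
wrist_force: [-0.1, -0.0, -0.7]
width: 0.095
grip_force: 42.5
```

```bash
cat >> h.py <<'E'
def rel(x,y,z,yaw=-.016,w=-1,cap=.6): return plan([x,y,z],yaw,w=w,cap=cap)
E
python3 -c "
from h import *
s=read_state();print(s['tool_pos'],s['wrist_force'],s['width'],s['grip_force'])
p,W=wrist('w4');np.save('pics/w4.npy',W)
S=W.reshape(-1,3);m=(abs(S[:,1]-s['tool_pos'][1])<.03)&(S[:,2]>.12)&(abs(S[:,0]-.43)<.15)&(S[:,2]<s['tool_pos'][2]-.075)
T=S[m];print(m.sum(),np.percentile(T,[1,50,99],axis=0))
for a in np.arange(.1,.3,.02):
    B=T[(T[:,2]>a)&(T[:,2]<a+.02)]
    if len(B): print(a,len(B),np.percentile(B[:,1],[3,97]),np.percentile(B[:,0],[1,99]))
rel(.475,.241,.21)"
```

```text
[0.46887323 0.21458346 0.3277317 ] [-0.05362594 -0.00431617 -0.70365611] 0.09468584817330677 42.46717572212219
524 [[0.39688964 0.2111873  0.21619638]
 [0.40563596 0.21599812 0.24293908]
 [0.45230552 0.22030326 0.25251511]]
0.2 16 [0.21339085 0.21979047] [0.39638539 0.40148017]
0.22000000000000003 190 [0.21121269 0.2202623 ] [0.39720164 0.43435703]
0.24000000000000002 318 [0.21123713 0.2199689 ] [0.4026649  0.45352136]
  [[[-0.03,0.14,0.6,-0.01,-0.02,0.02,-1],[-0.03,0.14,0.6,-0,-0,0,-1],[-0.03,0.14,0.6,-0,-0,0,-1],[-0.03,0.14,0.6,-0,-0,0,-1],[-0.03,0.15,0.6,-0,-0,0,-1]]]
  [[[-0.03,0.14,0.6,-0,-0,0,-1],[-0.01,0.08,0.33,-0,-0,0,-1],[0,0,0,0,0,0,-1],[0,0,0,0,0,0,-1],[0,0,0,0,0,0,-1]]]
```

>>> {"op": "jog_arm", "data": {
  "increments": [
    [[-0.1, 0.45, 0, 0, 0, 0, -1], [-0.1, 0.43, 0.1, 0, 0, 0, -1], [0, 0, 0.6, 0, 0, 0, -1], [0, 0, 0.6, 0, 0, 0, -1], [0, 0, 0.6, 0, 0, 0, -1]]
  ]
}}

```text
time: 6.97
tool_pos: [0.4762, 0.2394, 0.2718]
tcp_rot: [0.026, 3.14, 0.001]
wrist_force: [-0.6, 0.1, -0.9]
width: 0.095
grip_force: 42.5
```

>>> {"op": "jog_arm", "data": {
  "increments": [
    [[0, 0, 0.6, 0, 0, 0, -1], [0, 0, 0.5, 0, 0, 0, -1], [0, 0, 0.4, 0, 0, 0, -1], [0, 0, 0.2, 0, 0, 0, -1], [0, 0, 0, 0, 0, 0, -1]]
  ]
}}

```text
time: 7.38
tool_pos: [0.475, 0.2386, 0.2195]
tcp_rot: [-0.026, -3.139, 0.002]
wrist_force: [-0.1, 0.3, -1.7]
width: 0.097
grip_force: 42.5
```

```bash
python3 -c "
from h import *
s=read_state();print(s['tool_pos'],s['tcp_rot'],s['wrist_force'],s['width'],s['grip_force'])
p,W=wrist('w5')
rel(.475,.241,.195)"
```

```text
[0.47497555 0.23864977 0.21950528] [-2.58254274e-02 -3.13859238e+00  2.03927223e-03] [-0.07274912  0.29623815 -1.6717795 ] 0.09740283130677144 42.49554097652435
  [[[0.01,0.05,0.6,-0.01,-0.01,-0,-1],[0.01,0.02,0.26,0,-0,-0,-1],[0,0,0,0,0,0,-1],[0,0,0,0,0,0,-1],[0,0,0,0,0,0,-1]]]
```

View pics/w5.png

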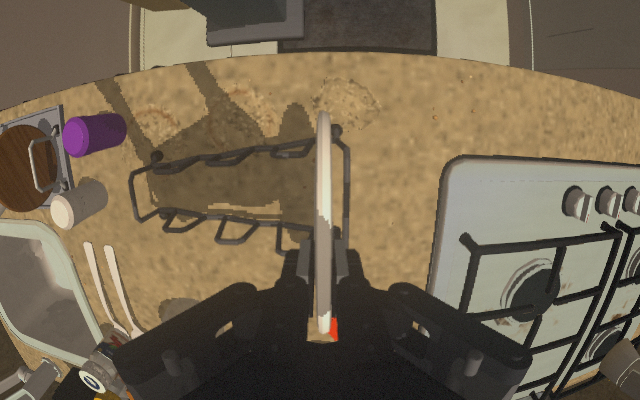

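>>> {"op": "jog_arm", "data": {
  "increments": [
    [[0, 0.08, 0.2, 0, 0, 0, -1], [0, 0, 0.2, 0, 0, 0, -1], [0, 0, 0.2, 0, 0, 0, -1], [0, 0, 0.15, 0, 0, 0, -1], [0, 0, 0, 0, 0, 0, -1]]
  ]
}}

```text
time: 7.85
tool_pos: [0.4751, 0.2412, 0.1976]
tcp_rot: [-0.025, -3.14, 0.001]
wrist_force: [-0.9, -0.0, -2.0]
width: 0.097
grip_force: 42.5
```

>>> {"op": "jog_arm", "data": {
  "increments": [
    [[0, 0, 0.05, 0, 0, 0, -1], [0, 0, 0.05, 0, 0, 0, -1], [0, 0, 0, 0, 0, 0, -1], [0, 0, 0, 0, 0, 0, -1], [0, 0, 0, 0, 0, 0, -1]]
  ]
}}

```text
time: 8.27
tool_pos: [0.4759, 0.2415, 0.1961]
tcp_rot: [0.025, 3.141, 0.0]
wrist_force: [0.7, 0.3, -2.5]
width: 0.094
grip_force: 42.5
```

>>> {"op": "jog_arm", "data": {
  "increments": [
    [[0, 0, 0.05, 0, 0, 0, -1], [0, 0, 0.03, 0, 0, 0, -1], [0, 0, 0, 0, 0, 0, -1], [0, 0, 0, 0, 0, 0, -1], [0, 0, 0, 0, 0, 0, -1]]
  ]
}}

```text
time: 8.68
tool_pos: [0.4762, 0.2418, 0.1952]
tcp_rot: [0.026, 3.14, 0.001]
wrist_force: [-3.9, -0.2, 7.6]
width: 0.095
grip_force: 43.9
```

>>> {"op": "jog_arm", "data": {
  "increments": [
    [[0, 0, 0.04, 0, 0, 0, -1], [0, 0, 0, 0, 0, 0, -1], [0, 0, 0, 0, 0, 0, -1], [0, 0, 0, 0, 0, 0, -1], [0, 0, 0, 0, 0, 0, -1]]
  ]
}}

```text
time: 9.1
tool_pos: [0.4763, 0.242, 0.1951]
tcp_rot: [0.025, 3.14, 0.002]
wrist_force: [-4.9, -1.0, 12.7]
width: 0.096
grip_force: 44.7
```

>>> {"op": "jog_arm", "data": {
  "increments": [
    [[0, 0, 0, 0, 0, 0, -0.75], [0, 0, 0, 0, 0, 0, -0.6], [0, 0, 0, 0, 0, 0, -0.4], [0, 0, 0, 0, 0, 0, -0.2], [0, 0, 0, 0, 0, 0, -0.2]]
  ]
}}

```text
time: 9.52
tool_pos: [0.4757, 0.2414, 0.1919]
tcp_rot: [-0.025, -3.141, 0.0]
wrist_force: [0.2, -0.3, -0.0]
width: 0.394
grip_force: 0.0
```

>>> {"op": "jog_arm", "data": {
  "increments": [
    [[0, 0, 0, 0, 0, 0, -0.2], [0, 0, -0.3, 0, 0, 0, -0.2], [0, 0, -0.6, 0, 0, 0, -0.2], [0, 0, -0.8, 0, 0, 0, -0.2], [0, 0, -0.8, 0, 0, 0, -0.2]]
  ]
}}

```text
time: 9.93
tool_pos: [0.4753, 0.2413, 0.2679]
tcp_rot: [-0.025, -3.14, 0.001]
wrist_force: [0.3, 0.6, 0.5]
width: 0.406
grip_force: 0.0
```

```bash
cat >> h.py <<'E'
def look(y0,x0=.474,name=None,hw=.03):
    p,W=wrist(name); S=W.reshape(-1,3); tp=read_state()["tool_pos"]
    T=S[(abs(S[:,1]-y0)<hw)&(abs(S[:,0]-x0)<.08)&(S[:,2]>.08)&(S[:,2]<tp[2]-.08)]
    print("n",len(T),"ztop %.4f"%np.percentile(T[:,2],99),"xr",np.percentile(T[:,0],[1,99]))
    for a in np.arange(.08,.17,.01):
        B=T[(T[:,2]>a)&(T[:,2]<a+.01)]
        if len(B)>8: print(" z%.2f y"%a,np.percentile(B[:,1],[3,97]).round(4))
E
python3 -c "
from h import *
s=read_state();print(s['tool_pos'],s['width'],s['wrist_force'])
look(.241,name='w6')
plan([.4735,.10,.33],0,w=-.2)
"
```

```text
[0.47530749 0.24126072 0.26787442] 0.40577284541379927 [0.31416064 0.56432763 0.5300992 ]
n 1915 ztop 0.1508 xr [0.4056317  0.52572179]
 z0.08 y [0.2411 0.2533]
 z0.09 y [0.241  0.2482]
 z0.10 y [0.2378 0.2479]
 z0.11 y [0.2381 0.2483]
 z0.12 y [0.2385 0.248 ]
 z0.13 y [0.2394 0.2476]
 z0.14 y [0.2396 0.2471]
 z0.15 y [0.2409 0.2447]
  [[[0.01,-1,-0.4,0.03,0.07,-0.15,-0.2],[0.03,-1,-0.39,0,-0,-0,-0.2],[0.03,-1,-0.39,0,-0,-0,-0.2],[0.03,-1,-0.39,0,-0,-0,-0.2],[0.03,-0.75,-0.29,0,-0,-0,-0.2]]]
```

```bash
python3 -c "
from h import *
s=plan([.45,.05,.31],0,w=-.2)
s=plan([.432,-.1995,.26],0,w=-.2,start=s)
plan([.432,-.1995,.179],0,w=-.2,start=s,cap=.8)
"
```

```text
[[[0.13,-1,-0.19,0.03,0.07,-0.15,-0.2],[0.14,-1,-0.19,0,-0,-0,-0.2],[0.15,-1,-0.19,0,-0,-0,-0.2],[0.14,-1,-0.18,0,-0,-0,-0.2],[0.15,-1,-0.19,0,-0,-0,-0.2]]]
  [[[0.14,-1,-0.18,0,-0,-0,-0.2],[0.06,-0.42,-0.08,0,-0,-0,-0.2],[0,0,0,0,0,0,-0.2],[0,0,0,0,0,0,-0.2],[0,0,0,0,0,0,-0.2]]]
  [[[0.07,-1,0.2,0,-0,-0,-0.2],[0.07,-1,0.2,0,-0,-0,-0.2],[0.07,-1,0.2,0,-0,-0,-0.2],[0.07,-1,0.2,0,-0,-0,-0.2],[0.07,-1,0.2,0,-0,-0,-0.2]]]
  [[[0.08,-1,0.2,0,-0,-0,-0.2],[0.07,-1,0.2,0,-0,-0,-0.2],[0.08,-1,0.2,0,-0,-0,-0.2],[0.02,-0.32,0.07,0,-0,-0,-0.2],[0,0,0,0,0,0,-0.2]]]
  [[[0,0,0.8,0,-0,-0,-0.2],[0,0,0.8,0,-0,-0,-0.2],[0,0,0.8,0,-0,-0,-0.2],[0,0,0.3,0,-0,-0,-0.2],[0,0,0,0,0,0,-0.2]]]
```

>>> {"op": "jog_arm", "data": {
  "increments": [
    [[0.13, -1, -0.19, 0.03, 0.07, -0.15, -0.2], [0.14, -1, -0.19, 0, 0, 0, -0.2], [0.15, -1, -0.19, 0, 0, 0, -0.2], [0.14, -1, -0.18, 0, 0, 0, -0.2], [0.15, -1, -0.19, 0, 0, 0, -0.2]]
  ]
}}

```text
time: 10.4
tool_pos: [0.4538, 0.0905, 0.2968]
tcp_rot: [0.0, -3.135, 0.005]
wrist_force: [0.4, 0.6, -1.3]
width: 0.396
grip_force: 0.0
```

>>> {"op": "jog_arm", "data": {
  "increments": [
    [[0.14, -1, -0.18, 0, 0, 0, -0.2], [0.06, -0.42, -0.08, 0, 0, 0, -0.2], [0.07, -1, 0.2, 0, 0, 0, -0.2], [0.07, -1, 0.2, 0, 0, 0, -0.2], [0.07, -1, 0.2, 0, 0, 0, -0.2]]
  ]
}}

```text
time: 10.82
tool_pos: [0.4417, -0.0422, 0.2871]
tcp_rot: [0.0, -3.136, 0.005]
wrist_force: [0.2, 0.6, -0.1]
width: 0.4
grip_force: 0.0
```

>>> {"op": "jog_arm", "data": {
  "increments": [
    [[0.07, -1, 0.2, 0, 0, 0, -0.2], [0.07, -1, 0.2, 0, 0, 0, -0.2], [0.08, -1, 0.2, 0, 0, 0, -0.2], [0.07, -1, 0.2, 0, 0, 0, -0.2], [0.08, -1, 0.2, 0, 0, 0, -0.2]]
  ]
}}

```text
time: 11.23
tool_pos: [0.4301, -0.1927, 0.2572]
tcp_rot: [-0.001, -3.135, 0.006]
wrist_force: [0.9, 1.1, 0.5]
width: 0.398
grip_force: 0.0
```

>>> {"op": "jog_arm", "data": {
  "increments": [
    [[0.02, -0.32, 0.07, 0, 0, 0, -0.2], [0, 0, 0, 0, 0, 0, -0.2], [0, 0, 0, 0, 0, 0, -0.2], [0, 0, 0, 0, 0, 0, -0.2], [0, 0, 0, 0, 0, 0, -0.2]]
  ]
}}

```text
time: 11.65
tool_pos: [0.43, -0.1995, 0.2551]
tcp_rot: [0.002, -3.135, 0.005]
wrist_force: [-0.5, 1.5, -0.3]
width: 0.402
grip_force: 0.0
```

```bash
python3 -c "
from h import *
look(-.2,.432,hw=.02)
plan([.432,-.1995,.179],0,w=-.2,cap=.8)
"
```

```text
n 1674 ztop 0.1379 xr [0.37458479 0.47761997]
 z0.08 y [-0.2027 -0.1965]
 z0.09 y [-0.2041 -0.1966]
 z0.10 y [-0.2041 -0.1966]
 z0.11 y [-0.204  -0.1955]
 z0.12 y [-0.2035 -0.1954]
 z0.13 y [-0.2021 -0.1953]
  [[[-0.03,0,0.8,-0.03,-0.06,0.01,-0.2],[-0.02,0,0.8,0,-0,0,-0.2],[-0.02,0,0.8,0,-0,0,-0.2],[-0,0,0.14,0,-0,0,-0.2],[0,0,0,0,0,0,-0.2]]]
```

>>> {"op": "jog_arm", "data": {
  "increments": [
    [[-0.04, 0, 0.8, -0.03, -0.06, 0, -0.2], [-0.04, 0, 0.8, 0, 0, 0, -0.2], [-0.02, 0, 0.8, 0, 0, 0, -0.2], [0, 0, 0.14, 0, 0, 0, -0.2], [0, 0, 0, 0, 0, 0, -0.2]]
  ]
}}

```text
time: 12.12
tool_pos: [0.4313, -0.1993, 0.1769]
tcp_rot: [0.002, -3.137, -0.004]
wrist_force: [1.1, 0.4, 1.0]
width: 0.404
grip_force: 0.0
```

>>> {"op": "jog_arm", "data": {
  "increments": [
    [[0, 0, 0, 0, 0, 0, -1], [0, 0, 0, 0, 0, 0, -1], [0, 0, 0, 0, 0, 0, -1], [0, 0, 0, 0, 0, 0, -1], [0, 0, 0, 0, 0, 0, -1]]
  ]
}}

```text
time: 12.53
tool_pos: [0.4336, -0.2013, 0.1803]
tcp_rot: [0.001, 3.14, -0.002]
wrist_force: [0.2, 0.5, 6.6]
width: 0.1
grip_force: 43.7
```

```bash
python3 -c "
from h import *
s=read_state();print(s['tool_pos'],s['grip_force'])
carry(.027,0,.179-.005)
"
```

```text
[ 0.43357188 -0.20132735  0.18027682] 43.668479919433594
lift
  [[[-0,-0,-0.7,-0.01,0.02,-0,-1],[-0,-0,-0.7,-0,-0,-0,-1],[-0,-0,-0.7,-0,-0,-0,-1],[-0,-0,-0.7,-0,-0,-0,-1],[-0,-0,-0.7,-0,-0,-0,-1]]]
  [[[-0,-0,-0.67,-0,-0,-0,-1],[0,0,0,0,0,0,-1],[0,0,0,0,0,0,-1],[0,0,0,0,0,0,-1],[0,0,0,0,0,0,-1]]]
over
  [[[-0.08,0.8,-0,-0,-0,0.15,-1],[-0.07,0.8,-0,-0,-0,-0,-1],[-0.07,0.8,-0,-0,-0,-0,-1],[-0.07,0.8,-0,-0,-0,-0,-1],[-0.07,0.8,-0,-0,-0,-0,-1]]]
  [[[-0.07,0.8,-0,-0,-0,-0,-1],[-0.07,0.8,-0,-0,-0,-0,-1],[-0.07,0.8,-0,-0,-0,-0,-1],[-0.07,0.8,-0,-0,-0,-0,-1],[-0.07,0.8,-0,-0,-0,-0,-1]]]
  [[[-0.07,0.8,-0,-0,-0,-0,-1],[-0.07,0.8,-0,-0,-0,-0,-1],[-0.07,0.8,-0,-0,-0,-0,-1],[-0.07,0.8,-0,-0,-0,-0,-1],[-0.08,0.8,-0,-0,-0,-0,-1]]]
  [[[-0.07,0.8,-0,-0,-0,-0,-1],[-0.02,0.16,-0,-0,-0,-0,-1],[0,0,0,0,0,0,-1],[0,0,0,0,0,0,-1],[0,0,0,0,0,0,-1]]]
lower
  [[[0,0,0.6,-0,-0,-0,-1],[0,0,0.6,-0,-0,-0,-1],[0,0,0.6,-0,-0,-0,-1],[0,0,0.6,-0,-0,-0,-1],[0,0,0.6,-0,-0,-0,-1]]]
  [[[0,0,0.6,-0,-0,-0,-1],[0,0,0.11,-0,-0,-0,-1],[0,0,0,0,0,0,-1],[0,0,0,0,0,0,-1],[0,0,0,0,0,0,-1]]]
```

>>> {"op": "jog_arm", "data": {
  "increments": [
    [[0, 0, -0.4, 0, 0, 0, -1], [0, 0, -0.7, 0, 0, 0, -1], [0, 0, -0.7, 0, 0, 0, -1], [0, 0, -0.7, 0, 0, 0, -1], [0, 0, -0.7, 0, 0, 0, -1]]
  ]
}}

```text
time: 12.95
tool_pos: [0.4321, -0.2006, 0.2752]
tcp_rot: [-0.001, -3.14, -0.001]
wrist_force: [0.9, -0.8, -1.1]
width: 0.1
grip_force: 42.6
```

>>> {"op": "jog_arm", "data": {
  "increments": [
    [[0, 0, -0.7, 0, 0, 0, -1], [0, 0, -0.4, 0, 0, 0, -1], [-0.04, 0.4, 0, 0, 0, 0.15, -1], [-0.07, 0.8, 0, 0, 0, 0, -1], [-0.07, 0.8, 0, 0, 0, 0, -1]]
  ]
}}

```text
time: 13.37
tool_pos: [0.4386, -0.1407, 0.3075]
tcp_rot: [-0.029, -3.141, 0.0]
wrist_force: [0.2, 0.4, -2.2]
width: 0.096
grip_force: 42.6
```

>>> {"op": "jog_arm", "data": {
  "increments": [
    [[-0.07, 0.8, 0, 0, 0, 0, -1], [-0.07, 0.8, 0, 0, 0, 0, -1], [-0.07, 0.8, 0, 0, 0, 0, -1], [-0.07, 0.8, 0, 0, 0, 0, -1], [-0.07, 0.8, 0, 0, 0, 0, -1]]
  ]
}}

```text
time: 13.78
tool_pos: [0.4507, -0.0199, 0.307]
tcp_rot: [-0.026, -3.14, -0.0]
wrist_force: [-0.0, 0.7, -0.9]
width: 0.098
grip_force: 42.6
```

>>> {"op": "jog_arm", "data": {
  "increments": [
    [[-0.07, 0.8, 0, 0, 0, 0, -1], [-0.07, 0.8, 0, 0, 0, 0, -1], [-0.07, 0.8, 0, 0, 0, 0, -1], [-0.07, 0.8, 0, 0, 0, 0, -1], [-0.07, 0.8, 0, 0, 0, 0, -1]]
  ]
}}

```text
time: 14.2
tool_pos: [0.4632, 0.0999, 0.307]
tcp_rot: [-0.025, -3.14, 0.0]
wrist_force: [-0.1, -0.5, -1.3]
width: 0.1
grip_force: 42.6
```

>>> {"op": "jog_arm", "data": {
  "increments": [
    [[-0.07, 0.8, 0, 0, 0, 0, -1], [-0.07, 0.8, 0, 0, 0, 0, -1], [-0.07, 0.7, 0, 0, 0, 0, -1], [0, 0.2, 0, 0, 0, 0, -1], [0, 0, 0, 0, 0, 0, -1]]
  ]
}}

```text
time: 14.62
tool_pos: [0.4708, 0.1747, 0.3069]
tcp_rot: [-0.022, -3.139, 0.0]
wrist_force: [-0.6, 0.2, -2.1]
width: 0.099
grip_force: 42.7
```

```bash
python3 -c "
from h import *
s=read_state();print(s['tool_pos'],s['grip_force'])
rel(.4738,.187,s['tool_pos'][2])
rel(.4738,.187,.195)
"
```

```text
[0.47079324 0.17474733 0.30686111] 42.72341787815094
  [[[-0.09,0.41,-0,-0,-0.02,0.02,-1],[0,0,0,0,0,0,-1],[0,0,0,0,0,0,-1],[0,0,0,0,0,0,-1],[0,0,0,0,0,0,-1]]]
  [[[-0.02,0.07,0.6,-0,-0.02,0.02,-1],[-0.01,0.07,0.6,-0,-0,0,-1],[-0.02,0.06,0.6,-0,-0,0,-1],[-0.01,0.07,0.6,-0,-0,0,-1],[-0.02,0.06,0.6,-0,-0,0,-1]]]
  [[[-0.01,0.07,0.6,-0,-0,0,-1],[-0.01,0.01,0.13,-0,-0,0,-1],[0,0,0,0,0,0,-1],[0,0,0,0,0,0,-1],[0,0,0,0,0,0,-1]]]
```

>>> {"op": "jog_arm", "data": {
  "increments": [
    [[-0.08, 0.42, 0, 0, 0, 0, -1], [0, 0, 0.3, 0, 0, 0, -1], [0, 0, 0.6, 0, 0, 0, -1], [0, 0, 0.6, 0, 0, 0, -1], [0, 0, 0.6, 0, 0, 0, -1]]
  ]
}}

```text
time: 15.03
tool_pos: [0.4736, 0.1853, 0.2433]
tcp_rot: [-0.027, -3.141, 0.0]
wrist_force: [-0.7, -0.6, -1.0]
width: 0.098
grip_force: 42.8
```

>>> {"op": "jog_arm", "data": {
  "increments": [
    [[0, 0, 0.6, 0, 0, 0, -1], [0, 0, 0.5, 0, 0, 0, -1], [0, 0, 0.3, 0, 0, 0, -1], [0, 0, 0, 0, 0, 0, -1], [0, 0, 0, 0, 0, 0, -1]]
  ]
}}

```text
time: 15.45
tool_pos: [0.4734, 0.1856, 0.202]
tcp_rot: [-0.026, -3.139, 0.001]
wrist_force: [0.4, -0.2, -1.0]
width: 0.1
grip_force: 42.7
```

```bash
python3 -c "
from h import *
s=read_state();print(s['tool_pos'],s['grip_force'])
p,W=wrist('w7')
rel(.4738,.187,.179)
"
```

```text
[0.47336041 0.18562745 0.20195017] 42.70244657993317
  [[[0.01,0.03,0.6,0,-0,-0.01,-1],[-0,0,0.2,0,-0,0,-1],[0,0,0,0,0,0,-1],[0,0,0,0,0,0,-1],[0,0,0,0,0,0,-1]]]
```

View pics/w7.png

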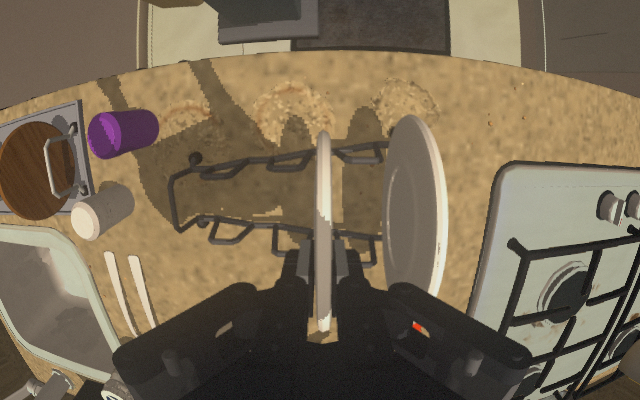

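Plate M hangs at column 323 between the two loops (302 and 345), aligned with its slot. I keep lowering, slowly.

>>> {"op": "jog_arm", "data": {
  "increments": [
    [[0, 0.05, 0.3, 0, 0, 0, -1], [0, 0, 0.25, 0, 0, 0, -1], [0, 0, 0.2, 0, 0, 0, -1], [0, 0, 0.05, 0, 0, 0, -1], [0, 0, 0, 0, 0, 0, -1]]
  ]
}}

```text
time: 15.92
tool_pos: [0.473, 0.1876, 0.1775]
tcp_rot: [-0.025, -3.139, 0.001]
wrist_force: [-0.5, 0.2, -1.5]
width: 0.098
grip_force: 42.7
```

>>> {"op": "jog_arm", "data": {
  "increments": [
    [[0, 0, 0.05, 0, 0, 0, -1], [0, 0, 0, 0, 0, 0, -1], [0, 0, 0, 0, 0, 0, -1], [0, 0, 0, 0, 0, 0, -1], [0, 0, 0, 0, 0, 0, -1]]
  ]
}}

```text
time: 16.33
tool_pos: [0.4738, 0.1878, 0.1773]
tcp_rot: [-0.025, -3.141, -0.0]
wrist_force: [-0.7, -0.5, -1.3]
width: 0.096
grip_force: 42.7
```

>>> {"op": "jog_arm", "data": {
  "increments": [
    [[0, 0, 0.05, 0, 0, 0, -1], [0, 0, 0, 0, 0, 0, -1], [0, 0, 0, 0, 0, 0, -1], [0, 0, 0, 0, 0, 0, -1], [0, 0, 0, 0, 0, 0, -1]]
  ]
}}

```text
time: 16.75
tool_pos: [0.4737, 0.1878, 0.1755]
tcp_rot: [-0.025, -3.141, -0.0]
wrist_force: [0.1, 0.8, -1.1]
width: 0.094
grip_force: 42.8
```

>>> {"op": "jog_arm", "data": {
  "increments": [
    [[0, 0, 0.05, 0, 0, 0, -1], [0, 0, 0, 0, 0, 0, -1], [0, 0, 0, 0, 0, 0, -1], [0, 0, 0, 0, 0, 0, -1], [0, 0, 0, 0, 0, 0, -1]]
  ]
}}

```text
time: 17.17
tool_pos: [0.4739, 0.1879, 0.1753]
tcp_rot: [-0.025, -3.141, -0.001]
wrist_force: [-3.3, -0.4, 7.1]
width: 0.097
grip_force: 44.0
```

>>> {"op": "jog_arm", "data": {
  "increments": [
    [[0, 0, 0.04, 0, 0, 0, -1], [0, 0, 0, 0, 0, 0, -1], [0, 0, 0, 0, 0, 0, -1], [0, 0, 0, 0, 0, 0, -1], [0, 0, 0, 0, 0, 0, -1]]
  ]
}}

```text
time: 17.58
tool_pos: [0.474, 0.188, 0.1752]
tcp_rot: [-0.025, -3.141, -0.001]
wrist_force: [-6.1, -0.5, 14.6]
width: 0.092
grip_force: 45.0
```

>>> {"op": "jog_arm", "data": {
  "increments": [
    [[0, 0, -0.04, 0, 0, 0, -0.75], [0, 0, 0, 0, 0, 0, -0.6], [0, 0, 0, 0, 0, 0, -0.4], [0, 0, 0, 0, 0, 0, -0.2], [0, 0, 0, 0, 0, 0, -0.2]]
  ]
}}

```text
time: 18.0
tool_pos: [0.4734, 0.1877, 0.1736]
tcp_rot: [-0.025, -3.14, 0.0]
wrist_force: [-0.6, 0.3, -0.2]
width: 0.402
grip_force: 0.0
```

>>> {"op": "jog_arm", "data": {
  "increments": [
    [[0, 0, 0, 0, 0, 0, -0.2], [0, 0, -0.3, 0, 0, 0, -0.2], [0, 0, -0.6, 0, 0, 0, -0.2], [0, 0, -0.8, 0, 0, 0, -0.2], [0, 0, -0.9, 0, 0, 0, -0.2]]
  ]
}}

```text
time: 18.42
tool_pos: [0.4728, 0.1874, 0.252]
tcp_rot: [-0.025, -3.138, 0.001]
wrist_force: [0.3, -0.4, 0.1]
width: 0.396
grip_force: 0.0
```

```bash
python3 -c "
from h import *
s=read_state();print(s['tool_pos'],s['width'])
look(.187,hw=.025)
s=plan([.465,.10,.29],0,w=-.2)
s=plan([.433,-.3065,.24],0,w=-.2,start=s)
"
```

```text
[0.47282629 0.1874254  0.25203872] 0.3963228049046845
n 1682 ztop 0.1332 xr [0.41492609 0.51829658]
 z0.08 y [0.1851 0.1941]
 z0.09 y [0.1851 0.1938]
 z0.10 y [0.1844 0.1935]
 z0.11 y [0.1862 0.1938]
 z0.12 y [0.1856 0.1934]
 z0.13 y [0.1864 0.1925]
  [[[0.11,-1,-0.35,0.03,0.06,-0.15,-0.2],[0.12,-1,-0.35,-0,0,-0,-0.2],[0.12,-0.95,-0.33,-0,0,-0,-0.2],[0,0,0,0,0,0,-0.2],[0,0,0,0,0,0,-0.2]]]
  [[[0.08,-1,0.12,-0,0,-0,-0.2],[0.08,-1,0.12,-0,0,-0,-0.2],[0.08,-1,0.12,-0,0,-0,-0.2],[0.08,-1,0.12,-0,0,-0,-0.2],[0.08,-1,0.12,-0,0,-0,-0.2]]]
  [[[0.08,-1,0.13,-0,0,-0,-0.2],[0.08,-1,0.12,-0,0,-0,-0.2],[0.08,-1,0.13,-0,0,-0,-0.2],[0.08,-1,0.12,-0,0,-0,-0.2],[0.08,-1,0.13,-0,0,-0,-0.2]]]
  [[[0.07,-1,0.12,-0,0,-0,-0.2],[0.08,-1,0.13,-0,0,-0,-0.2],[0.07,-1,0.12,-0,0,-0,-0.2],[0.05,-0.55,0.07,-0,0,-0,-0.2],[0,0,0,0,0,0,-0.2]]]
```

M is seated upright with its top at 133 mm. Next is S.

>>> {"op": "jog_arm", "data": {
  "increments": [
    [[0.11, -1, -0.35, 0.03, 0.06, -0.15, -0.2], [0.12, -1, -0.35, 0, 0, 0, -0.2], [0.12, -0.95, -0.33, 0, 0, 0, -0.2], [0.08, -1, 0.12, 0, 0, 0, -0.2], [0.08, -1, 0.12, 0, 0, 0, -0.2]]
  ]
}}

```text
time: 18.88
tool_pos: [0.4585, 0.0383, 0.2781]
tcp_rot: [0.001, -3.138, 0.005]
wrist_force: [0.5, -0.4, -0.2]
width: 0.401
grip_force: 0.0
```

>>> {"op": "jog_arm", "data": {
  "increments": [
    [[0.08, -1, 0.12, 0, 0, 0, -0.2], [0.08, -1, 0.12, 0, 0, 0, -0.2], [0.08, -1, 0.12, 0, 0, 0, -0.2], [0.08, -1, 0.12, 0, 0, 0, -0.2], [0.08, -1, 0.12, 0, 0, 0, -0.2]]
  ]
}}

```text
time: 19.3
tool_pos: [0.4456, -0.1122, 0.2593]
tcp_rot: [-0.001, -3.135, 0.005]
wrist_force: [0.4, -0.6, -0.1]
width: 0.399
grip_force: 0.0
```

>>> {"op": "jog_arm", "data": {
  "increments": [
    [[0.08, -1, 0.12, 0, 0, 0, -0.2], [0.08, -1, 0.12, 0, 0, 0, -0.2], [0.08, -1, 0.12, 0, 0, 0, -0.2], [0.08, -1, 0.12, 0, 0, 0, -0.2], [0.08, -1, 0.12, 0, 0, 0, -0.2]]
  ]
}}

```text
time: 19.72
tool_pos: [0.4334, -0.2624, 0.2417]
tcp_rot: [-0.001, -3.135, 0.006]
wrist_force: [-0.0, -0.6, -0.5]
width: 0.399
grip_force: 0.0
```

>>> {"op": "jog_arm", "data": {
  "increments": [
    [[0.05, -1, 0.12, 0, 0, 0, -0.2], [0.05, -0.6, 0.12, 0, 0, 0, -0.2], [0, 0, 0, 0, 0, 0, -0.2], [0, 0, 0, 0, 0, 0, -0.2], [0, 0, 0, 0, 0, 0, -0.2]]
  ]
}}

```text
time: 20.13
tool_pos: [0.4305, -0.3083, 0.2344]
tcp_rot: [-0.001, -3.134, 0.004]
wrist_force: [0.8, 0.5, 0.3]
width: 0.4
grip_force: 0.0
```

```bash
python3 -c "
from h import *
look(-.3065,.433,hw=.02)
plan([.433,-.3065,.1155+.042],0,w=-.2,cap=.8)
"
```

```text
n 1386 ztop 0.1167 xr [0.38849781 0.47255439]
 z0.08 y [-0.3126 -0.3038]
 z0.09 y [-0.3125 -0.3039]
 z0.10 y [-0.3108 -0.3034]
 z0.11 y [-0.3101 -0.3033]
  [[[-0.03,0.02,0.8,-0.03,-0.07,0,-0.2],[-0.02,0.01,0.8,0,0,0,-0.2],[-0.03,0.02,0.8,0,0,0,-0.2],[-0,0,0.16,0,0,0,-0.2],[0,0,0,0,0,0,-0.2]]]
```

>>> {"op": "jog_arm", "data": {
  "increments": [
    [[-0.04, 0.02, 0.8, -0.03, -0.07, 0, -0.2], [-0.04, 0.02, 0.8, 0, 0, 0, -0.2], [-0.03, 0, 0.8, 0, 0, 0, -0.2], [0, 0, 0.14, 0, 0, 0, -0.2], [0, 0, 0, 0, 0, 0, -0.2]]
  ]
}}

```text
time: 20.6
tool_pos: [0.4327, -0.3056, 0.1563]
tcp_rot: [0.002, -3.138, -0.005]
wrist_force: [0.0, -0.7, 0.9]
width: 0.4
grip_force: 0.0
```

>>> {"op": "jog_arm", "data": {
  "increments": [
    [[0, 0, 0, 0, 0, 0, -1], [0, 0, 0, 0, 0, 0, -1], [0, 0, 0, 0, 0, 0, -1], [0, 0, 0, 0, 0, 0, -1], [0, 0, 0, 0, 0, 0, -1]]
  ]
}}

```text
time: 21.02
tool_pos: [0.4348, -0.3084, 0.1599]
tcp_rot: [0.001, 3.139, -0.003]
wrist_force: [0.5, 0.2, 5.6]
width: 0.097
grip_force: 44.3
```

```bash
python3 -c "
from h import *
s=read_state();print(s['tool_pos'],s['grip_force'])
carry(-.027,0,.15,dx=-.001,lift=.13)
"
```

```text
[ 0.43475818 -0.30836641  0.15987155] 44.30578172206879
lift
  [[[-0,-0,-0.7,-0.02,0.03,-0,-1],[-0,-0,-0.7,0,-0,-0,-1],[-0,-0,-0.7,0,-0,-0,-1],[-0,-0,-0.7,0,-0,-0,-1],[-0,-0,-0.7,0,-0,-0,-1]]]
  [[[-0,-0,-0.7,0,-0,-0,-1],[-0,-0,-0.13,0,-0,-0,-1],[0,0,0,0,0,0,-1],[0,0,0,0,0,0,-1],[0,0,0,0,0,0,-1]]]
over
  [[[-0.07,0.8,0,0,-0,0.15,-1],[-0.05,0.8,0,0,-0,-0,-1],[-0.06,0.8,0,0,-0,-0,-1],[-0.05,0.8,0,0,-0,-0,-1],[-0.06,0.8,0,0,-0,-0,-1]]]
  [[[-0.05,0.8,0,0,-0,-0,-1],[-0.06,0.8,0,0,-0,-0,-1],[-0.05,0.8,0,0,-0,-0,-1],[-0.06,0.8,0,0,-0,-0,-1],[-0.05,0.8,0,0,-0,-0,-1]]]
  [[[-0.06,0.8,0,0,-0,-0,-1],[-0.05,0.8,0,0,-0,-0,-1],[-0.06,0.8,0,0,-0,-0,-1],[-0.05,0.8,0,0,-0,-0,-1],[-0.06,0.8,0,0,-0,-0,-1]]]
  [[[-0.05,0.8,0,0,-0,-0,-1],[-0.06,0.8,0,0,-0,-0,-1],[-0.05,0.8,0,0,-0,-0,-1],[-0.03,0.33,0,0,-0,-0,-1],[0,0,0,0,0,0,-1]]]
lower
  [[[0,-0,0.6,0,-0,-0,-1],[0,-0,0.6,0,-0,-0,-1],[0,-0,0.6,0,-0,-0,-1],[0,-0,0.6,0,-0,-0,-1],[0,-0,0.6,0,-0,-0,-1]]]
  [[[0,-0,0.6,0,-0,-0,-1],[0,-0,0.4,0,-0,-0,-1],[0,0,0,0,0,0,-1],[0,0,0,0,0,0,-1],[0,0,0,0,0,0,-1]]]
```

>>> {"op": "jog_arm", "data": {
  "increments": [
    [[0, 0, -0.4, 0, 0, 0, -1], [0, 0, -0.7, 0, 0, 0, -1], [0, 0, -0.7, 0, 0, 0, -1], [0, 0, -0.7, 0, 0, 0, -1], [0, 0, -0.7, 0, 0, 0, -1]]
  ]
}}

```text
time: 21.43
tool_pos: [0.4332, -0.3075, 0.2553]
tcp_rot: [-0.001, -3.141, -0.001]
wrist_force: [-0.2, -0.3, -0.2]
width: 0.1
grip_force: 43.3
```

>>> {"op": "jog_arm", "data": {
  "increments": [
    [[0, 0, -0.7, 0, 0, 0, -1], [0, 0, -0.4, 0, 0, 0, -1], [-0.04, 0.4, 0, 0, 0, 0.15, -1], [-0.06, 0.8, 0, 0, 0, 0, -1], [-0.06, 0.8, 0, 0, 0, 0, -1]]
  ]
}}

```text
time: 21.85
tool_pos: [0.4389, -0.2476, 0.2874]
tcp_rot: [0.028, 3.141, -0.0]
wrist_force: [-0.1, 0.1, -1.3]
width: 0.097
grip_force: 43.3
```

>>> {"op": "jog_arm", "data": {
  "increments": [
    [[-0.06, 0.8, 0, 0, 0, 0, -1], [-0.06, 0.8, 0, 0, 0, 0, -1], [-0.06, 0.8, 0, 0, 0, 0, -1], [-0.06, 0.8, 0, 0, 0, 0, -1], [-0.06, 0.8, 0, 0, 0, 0, -1]]
  ]
}}

```text
time: 22.27
tool_pos: [0.4496, -0.1267, 0.2868]
tcp_rot: [-0.026, -3.141, -0.0]
wrist_force: [-0.1, -0.1, -1.2]
width: 0.096
grip_force: 43.3
```

>>> {"op": "jog_arm", "data": {
  "increments": [
    [[-0.06, 0.8, 0, 0, 0, 0, -1], [-0.06, 0.8, 0, 0, 0, 0, -1], [-0.06, 0.8, 0, 0, 0, 0, -1], [-0.06, 0.8, 0, 0, 0, 0, -1], [-0.06, 0.8, 0, 0, 0, 0, -1]]
  ]
}}

```text
time: 22.68
tool_pos: [0.4606, -0.007, 0.2869]
tcp_rot: [-0.026, -3.141, -0.0]
wrist_force: [0.8, 0.3, -1.0]
width: 0.097
grip_force: 43.3
```

>>> {"op": "jog_arm", "data": {
  "increments": [
    [[-0.06, 0.8, 0, 0, 0, 0, -1], [-0.06, 0.8, 0, 0, 0, 0, -1], [-0.06, 0.8, 0, 0, 0, 0, -1], [-0.06, 0.8, 0, 0, 0, 0, -1], [-0.06, 0.8, 0, 0, 0, 0, -1]]
  ]
}}

```text
time: 23.1
tool_pos: [0.4715, 0.1128, 0.2869]
tcp_rot: [-0.025, -3.141, 0.0]
wrist_force: [0.7, -0.0, -0.5]
width: 0.094
grip_force: 43.3
```

```bash
python3 -c "
from h import *
s=read_state();print(s['tool_pos'],s['grip_force'])
rel(.4725,.1335,s['tool_pos'][2])
"
```

```text
[0.47153625 0.1128407  0.28690761] 43.3037531375885
  [[[-0.02,0.6,-0,-0,-0.01,-0,-1],[-0,0.09,-0,-0,0,-0,-1],[0,0,0,0,0,0,-1],[0,0,0,0,0,0,-1],[0,0,0,0,0,0,-1]]]
```

>>> {"op": "jog_arm", "data": {
  "increments": [
    [[-0.02, 0.55, 0, 0, 0, 0, -1], [0, 0.1, 0, 0, 0, 0, -1], [0, 0, 0.6, 0, 0, 0, -1], [0, 0, 0.6, 0, 0, 0, -1], [0, 0, 0.6, 0, 0, 0, -1]]
  ]
}}

```text
time: 23.52
tool_pos: [0.4729, 0.1309, 0.2327]
tcp_rot: [0.025, 3.141, -0.0]
wrist_force: [0.0, 0.2, -1.3]
width: 0.097
grip_force: 43.4
```

>>> {"op": "jog_arm", "data": {
  "increments": [
    [[0, 0, 0.6, 0, 0, 0, -1], [0, 0, 0.6, 0, 0, 0, -1], [0, 0, 0.4, 0, 0, 0, -1], [0, 0, 0, 0, 0, 0, -1], [0, 0, 0, 0, 0, 0, -1]]
  ]
}}

```text
time: 23.93
tool_pos: [0.4724, 0.1308, 0.1845]
tcp_rot: [-0.026, -3.139, 0.001]
wrist_force: [-0.1, -0.1, -1.1]
width: 0.096
grip_force: 43.3
```

```bash
python3 -c "
from h import *
s=read_state();print(s['tool_pos'],s['grip_force'])
p,W=wrist('w8')
rel(.4725,.134,.162)
"
```

```text
[0.47239732 0.13076533 0.18447651] 43.309730887413025
  [[[0.02,0.08,0.6,0,0,-0,-1],[0.01,0.02,0.18,0,0,-0,-1],[0,0,0,0,0,0,-1],[0,0,0,0,0,0,-1],[0,0,0,0,0,0,-1]]]
```

View pics/w8.png

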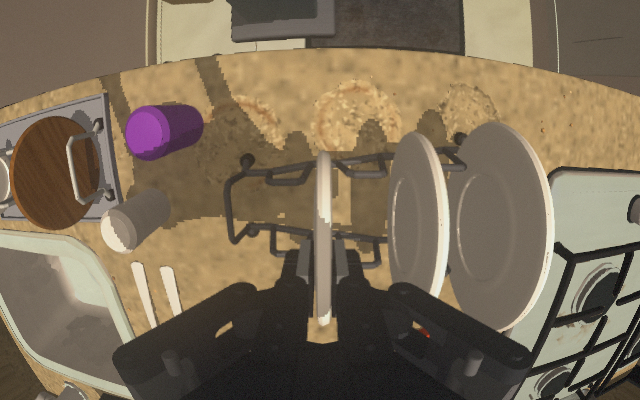

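Plate S hangs at column 323 between the loops (about 310 and 333), slightly toward the left one, so I shift it +3 mm in y and lower.

>>> {"op": "jog_arm", "data": {
  "increments": [
    [[0, 0.1, 0.1, 0, 0, 0, -1], [0, 0, 0.3, 0, 0, 0, -1], [0, 0, 0.25, 0, 0, 0, -1], [0, 0, 0.1, 0, 0, 0, -1], [0, 0, 0, 0, 0, 0, -1]]
  ]
}}

```text
time: 24.4
tool_pos: [0.472, 0.1341, 0.1612]
tcp_rot: [-0.025, -3.139, 0.001]
wrist_force: [0.2, -0.3, -1.6]
width: 0.095
grip_force: 43.3
```

>>> {"op": "jog_arm", "data": {
  "increments": [
    [[0, 0, 0.05, 0, 0, 0, -1], [0, 0, 0, 0, 0, 0, -1], [0, 0, 0, 0, 0, 0, -1], [0, 0, 0, 0, 0, 0, -1], [0, 0, 0, 0, 0, 0, -1]]
  ]
}}

```text
time: 24.82
tool_pos: [0.4732, 0.1343, 0.1613]
tcp_rot: [0.025, 3.141, 0.0]
wrist_force: [-0.6, 0.3, -1.2]
width: 0.093
grip_force: 43.3
```

>>> {"op": "jog_arm", "data": {
  "increments": [
    [[0, 0, 0.05, 0, 0, 0, -1], [0, 0, 0, 0, 0, 0, -1], [0, 0, 0, 0, 0, 0, -1], [0, 0, 0, 0, 0, 0, -1], [0, 0, 0, 0, 0, 0, -1]]
  ]
}}

```text
time: 25.23
tool_pos: [0.473, 0.1343, 0.1595]
tcp_rot: [-0.025, -3.141, -0.0]
wrist_force: [0.2, 0.2, -0.7]
width: 0.097
grip_force: 43.3
```

>>> {"op": "jog_arm", "data": {
  "increments": [
    [[0, 0, 0.05, 0, 0, 0, -1], [0, 0, 0, 0, 0, 0, -1], [0, 0, 0, 0, 0, 0, -1], [0, 0, 0, 0, 0, 0, -1], [0, 0, 0, 0, 0, 0, -1]]
  ]
}}

```text
time: 25.65
tool_pos: [0.4733, 0.1344, 0.159]
tcp_rot: [0.025, 3.141, 0.0]
wrist_force: [-2.1, -0.6, 6.0]
width: 0.098
grip_force: 44.3
```

>>> {"op": "jog_arm", "data": {
  "increments": [
    [[0, 0, 0.04, 0, 0, 0, -1], [0, 0, 0, 0, 0, 0, -1], [0, 0, 0, 0, 0, 0, -1], [0, 0, 0, 0, 0, 0, -1], [0, 0, 0, 0, 0, 0, -1]]
  ]
}}

```text
time: 26.07
tool_pos: [0.4734, 0.1344, 0.1588]
tcp_rot: [0.025, 3.141, 0.0]
wrist_force: [-5.7, -0.6, 12.6]
width: 0.101
grip_force: 45.4
```

>>> {"op": "jog_arm", "data": {
  "increments": [
    [[0, 0, -0.04, 0, 0, 0, -0.75], [0, 0, 0, 0, 0, 0, -0.6], [0, 0, 0, 0, 0, 0, -0.4], [0, 0, 0, 0, 0, 0, -0.2], [0, 0, 0, 0, 0, 0, -0.2]]
  ]
}}

```text
time: 26.48
tool_pos: [0.4728, 0.1342, 0.1577]
tcp_rot: [-0.025, -3.141, 0.0]
wrist_force: [-0.9, 1.0, -0.4]
width: 0.403
grip_force: 0.0
```

>>> {"op": "jog_arm", "data": {
  "increments": [
    [[0, 0, 0, 0, 0, 0, -0.2], [0, 0, -0.3, 0, 0, 0, -0.2], [0, 0, -0.6, 0, 0, 0, -0.2], [0, 0, -0.8, 0, 0, 0, -0.2], [0, 0, -0.9, 0, 0, 0, -0.2]]
  ]
}}

```text
time: 26.9
tool_pos: [0.472, 0.1341, 0.2361]
tcp_rot: [-0.025, -3.139, 0.001]
wrist_force: [0.4, -0.5, 0.1]
width: 0.4
grip_force: 0.0
```

```bash
python3 -c "
from h import *
s=read_state();print(s['tool_pos'],s['width'])
look(.133,hw=.025)
s=plan([.46,.05,.26],0,w=-.2)
s=plan([.4335,-.2525,.22],0,w=-.2,start=s)
"
```

```text
[0.47202033 0.1340636  0.23610653] 0.3996953092830683
n 1367 ztop 0.1154 xr [0.42631662 0.51080692]
 z0.08 y [0.131  0.1409]
 z0.09 y [0.1313 0.1406]
 z0.10 y [0.1321 0.1402]
 z0.11 y [0.1328 0.1394]
  [[[0.17,-1,-0.2,0.02,0.07,-0.15,-0.2],[0.18,-1,-0.2,-0,0,-0,-0.2],[0.15,-0.83,-0.17,-0,0,-0,-0.2],[0,0,0,0,0,0,-0.2],[0,0,0,0,0,0,-0.2]]]
  [[[0.09,-1,0.13,-0,0,-0,-0.2],[0.09,-1,0.13,-0,0,-0,-0.2],[0.09,-1,0.13,-0,0,-0,-0.2],[0.09,-1,0.13,-0,0,-0,-0.2],[0.09,-1,0.13,-0,0,-0,-0.2]]]
  [[[0.09,-1,0.14,-0,0,-0,-0.2],[0.08,-1,0.13,-0,0,-0,-0.2],[0.09,-1,0.14,-0,0,-0,-0.2],[0.08,-1,0.13,-0,0,-0,-0.2],[0.09,-1,0.14,-0,0,-0,-0.2]]]
  [[[0,-0.09,0.01,-0,0,-0,-0.2],[0,0,0,0,0,0,-0.2],[0,0,0,0,0,0,-0.2],[0,0,0,0,0,0,-0.2],[0,0,0,0,0,0,-0.2]]]
```

>>> {"op": "jog_arm", "data": {
  "increments": [
    [[0.17, -1, -0.2, 0.02, 0.07, -0.15, -0.2], [0.18, -1, -0.2, 0, 0, 0, -0.2], [0.15, -0.83, -0.17, 0, 0, 0, -0.2], [0.09, -1, 0.1, 0, 0, 0, -0.2], [0.09, -1, 0.13, 0, 0, 0, -0.2]]
  ]
}}

```text
time: 27.37
tool_pos: [0.4525, -0.0116, 0.2481]
tcp_rot: [0.001, -3.137, 0.003]
wrist_force: [0.8, 0.5, 0.0]
width: 0.401
grip_force: 0.0
```

>>> {"op": "jog_arm", "data": {
  "increments": [
    [[0.09, -1, 0.1, 0, 0, 0, -0.2], [0.09, -1, 0.1, 0, 0, 0, -0.2], [0.09, -1, 0.1, 0, 0, 0, -0.2], [0.09, -1, 0.1, 0, 0, 0, -0.2], [0.09, -1, 0.1, 0, 0, 0, -0.2]]
  ]
}}

```text
time: 27.78
tool_pos: [0.4382, -0.1621, 0.2326]
tcp_rot: [-0.001, -3.135, 0.004]
wrist_force: [0.9, 0.8, 0.6]
width: 0.402
grip_force: 0.0
```

>>> {"op": "jog_arm", "data": {
  "increments": [
    [[0.06, -1, 0.1, 0, 0, 0, -0.2], [0.06, -1, 0.1, 0, 0, 0, -0.2], [0.06, -1, 0.1, 0, 0, 0, -0.2], [0, -0.1, 0, 0, 0, 0, -0.2], [0, 0, 0, 0, 0, 0, -0.2]]
  ]
}}

```text
time: 28.2
tool_pos: [0.4328, -0.2551, 0.2235]
tcp_rot: [-0.006, -3.134, 0.003]
wrist_force: [-0.9, 0.7, 0.4]
width: 0.403
grip_force: 0.0
```

```bash
python3 -c "
from h import *
print(read_state()['tool_pos']);look(-.2525,.433,hw=.02)
plan([.4335,-.2525,.1375],0,w=-.2,cap=.8)
"
```

```text
[ 0.43280436 -0.25510063  0.22347816]
n 817 ztop 0.0947 xr [0.40560546 0.46396178]
 z0.08 y [-0.257  -0.2491]
 z0.09 y [-0.2563 -0.2492]
  [[[-0.01,0.01,0.8,-0.01,-0.07,-0.02,-0.2],[-0.01,0.02,0.8,-0,-0,-0,-0.2],[-0.01,0.01,0.8,-0,-0,-0,-0.2],[0,0.01,0.46,-0,-0,-0,-0.2],[0,0,0,0,0,0,-0.2]]]
```

>>> {"op": "jog_arm", "data": {
  "increments": [
    [[-0.01, 0.04, 0.8, -0.01, -0.07, -0.02, -0.2], [-0.01, 0.02, 0.8, 0, 0, 0, -0.2], [-0.01, 0.01, 0.8, 0, 0, 0, -0.2], [0, 0, 0.45, 0, 0, 0, -0.2], [0, 0, 0, 0, 0, 0, -0.2]]
  ]
}}

```text
time: 28.67
tool_pos: [0.4315, -0.2486, 0.1344]
tcp_rot: [0.005, -3.136, -0.005]
wrist_force: [0.1, 0.6, -0.8]
width: 0.402
grip_force: 0.0
```

>>> {"op": "jog_arm", "data": {
  "increments": [
    [[0, 0, 0, 0, 0, 0, -1], [0, 0, 0, 0, 0, 0, -1], [0, 0, 0, 0, 0, 0, -1], [0, 0, 0, 0, 0, 0, -1], [0, 0, 0, 0, 0, 0, -1]]
  ]
}}

```text
time: 29.08
tool_pos: [0.4343, -0.2519, 0.1388]
tcp_rot: [-0.003, 3.14, -0.003]
wrist_force: [0.5, 0.2, 1.2]
width: 0.099
grip_force: 44.7
```

```bash
python3 -c "
from h import *
s=read_state();print(s['tool_pos'],s['grip_force'])
carry(-.081,0,.15,dx=-.001,lift=.13)
"
```

```text
[ 0.43432607 -0.2518576   0.1387976 ] 44.67211961746216
lift
  [[[-0,-0,-0.7,-0.02,0.02,0.02,-1],[-0,-0,-0.7,0,-0,-0,-1],[-0,-0,-0.7,0,-0,-0,-1],[-0,-0,-0.7,0,-0,-0,-1],[-0,-0,-0.7,0,-0,-0,-1]]]
  [[[-0,-0,-0.7,0,-0,-0,-1],[-0,-0,-0.13,0,-0,-0,-1],[0,0,0,0,0,0,-1],[0,0,0,0,0,0,-1],[0,0,0,0,0,0,-1]]]
over
  [[[-0.09,0.8,-0,0,-0,0.15,-1],[-0.08,0.8,-0,0,-0,-0,-1],[-0.08,0.8,-0,0,-0,-0,-1],[-0.08,0.8,-0,0,-0,-0,-1],[-0.08,0.8,-0,0,-0,-0,-1]]]
  [[[-0.08,0.8,-0,0,-0,-0,-1],[-0.07,0.8,-0,0,-0,-0,-1],[-0.08,0.8,-0,0,-0,-0,-1],[-0.07,0.8,-0,0,-0,-0,-1],[-0.08,0.8,-0,0,-0,-0,-1]]]
  [[[-0.07,0.8,-0,0,-0,-0,-1],[-0.08,0.8,-0,0,-0,-0,-1],[-0.07,0.8,-0,0,-0,-0,-1],[-0.06,0.64,-0,0,-0,-0,-1],[0,0,0,0,0,0,-1]]]
lower
  [[[-0,0,0.6,0,-0,-0,-1],[-0,0,0.6,0,-0,-0,-1],[-0,0,0.6,0,-0,-0,-1],[-0,0,0.6,0,-0,-0,-1],[-0,0,0.6,0,-0,-0,-1]]]
  [[[-0,0,0.29,0,-0,-0,-1],[0,0,0,0,0,0,-1],[0,0,0,0,0,0,-1],[0,0,0,0,0,0,-1],[0,0,0,0,0,0,-1]]]
```

>>> {"op": "jog_arm", "data": {
  "increments": [
    [[0, 0, -0.4, 0, 0, 0, -1], [0, 0, -0.7, 0, 0, 0, -1], [0, 0, -0.7, 0, 0, 0, -1], [0, 0, -0.7, 0, 0, 0, -1], [0, 0, -0.7, 0, 0, 0, -1]]
  ]
}}

```text
time: 29.5
tool_pos: [0.4335, -0.2515, 0.2357]
tcp_rot: [-0.002, 3.141, -0.002]
wrist_force: [-0.1, -0.7, -0.9]
width: 0.095
grip_force: 44.5
```

>>> {"op": "jog_arm", "data": {
  "increments": [
    [[0, 0, -0.7, 0, 0, 0, -1], [0, 0, -0.5, 0, 0, 0, -1], [-0.04, 0.4, 0, 0, 0, 0.15, -1], [-0.08, 0.8, 0, 0, 0, 0, -1], [-0.08, 0.8, 0, 0, 0, 0, -1]]
  ]
}}

```text
time: 29.92
tool_pos: [0.4405, -0.1916, 0.2715]
tcp_rot: [0.026, 3.139, -0.003]
wrist_force: [1.0, 0.3, -1.3]
width: 0.094
grip_force: 44.4
```

>>> {"op": "jog_arm", "data": {
  "increments": [
    [[-0.08, 0.8, 0, 0, 0, 0, -1], [-0.08, 0.8, 0, 0, 0, 0, -1], [-0.08, 0.8, 0, 0, 0, 0, -1], [-0.08, 0.8, 0, 0, 0, 0, -1], [-0.08, 0.8, 0, 0, 0, 0, -1]]
  ]
}}

```text
time: 30.33
tool_pos: [0.4539, -0.0707, 0.2707]
tcp_rot: [0.023, 3.14, -0.002]
wrist_force: [1.0, -1.1, -1.0]
width: 0.094
grip_force: 44.4
```

>>> {"op": "jog_arm", "data": {
  "increments": [
    [[-0.08, 0.8, 0, 0, 0, 0, -1], [-0.08, 0.8, 0, 0, 0, 0, -1], [-0.08, 0.8, 0, 0, 0, 0, -1], [-0.08, 0.8, 0, 0, 0, 0, -1], [-0.08, 0.8, 0, 0, 0, 0, -1]]
  ]
}}

```text
time: 30.75
tool_pos: [0.4676, 0.0492, 0.2707]
tcp_rot: [0.022, 3.14, -0.001]
wrist_force: [0.9, -0.3, -1.2]
width: 0.095
grip_force: 44.4
```

```bash
python3 -c "
from h import *
s=read_state();print(s['tool_pos'],s['grip_force'])
rel(.4712,.0798,s['tool_pos'][2])
"
```

```text
[0.46760381 0.04921123 0.27065716] 44.44750428199768
  [[[-0.06,0.6,-0,-0.01,0.01,0.02,-1],[-0.04,0.42,-0,0,0,-0,-1],[0,0,0,0,0,0,-1],[0,0,0,0,0,0,-1],[0,0,0,0,0,0,-1]]]
```

>>> {"op": "jog_arm", "data": {
  "increments": [
    [[-0.06, 0.6, 0, 0, 0, 0, -1], [-0.04, 0.4, 0, 0, 0, 0, -1], [0, 0, 0.4, 0, 0, 0, -1], [0, 0, 0.6, 0, 0, 0, -1], [0, 0, 0.6, 0, 0, 0, -1]]
  ]
}}

```text
time: 31.17
tool_pos: [0.4714, 0.0776, 0.2213]
tcp_rot: [0.021, 3.14, -0.002]
wrist_force: [-0.9, 0.2, -1.1]
width: 0.095
grip_force: 44.5
```

>>> {"op": "jog_arm", "data": {
  "increments": [
    [[0, 0, 0.6, 0, 0, 0, -1], [0, 0, 0.6, 0, 0, 0, -1], [0, 0, 0.6, 0, 0, 0, -1], [0, 0, 0, 0, 0, 0, -1], [0, 0, 0, 0, 0, 0, -1]]
  ]
}}

```text
time: 31.58
tool_pos: [0.4698, 0.077, 0.1661]
tcp_rot: [-0.023, -3.138, 0.003]
wrist_force: [-0.3, -0.6, -0.3]
width: 0.094
grip_force: 44.5
```

```bash
python3 -c "
from h import *
s=read_state();print(s['tool_pos'],s['grip_force'])
p,W=wrist('w9')
rel(.4712,.0798,.145)
"
```

```text
[0.46983868 0.07703954 0.16611914] 44.47946906089783
  [[[-0.01,0.07,0.6,-0.01,-0.01,0.01,-1],[0,0.01,0.15,-0,0,0,-1],[0,0,0,0,0,0,-1],[0,0,0,0,0,0,-1],[0,0,0,0,0,0,-1]]]
```

View pics/w9.png

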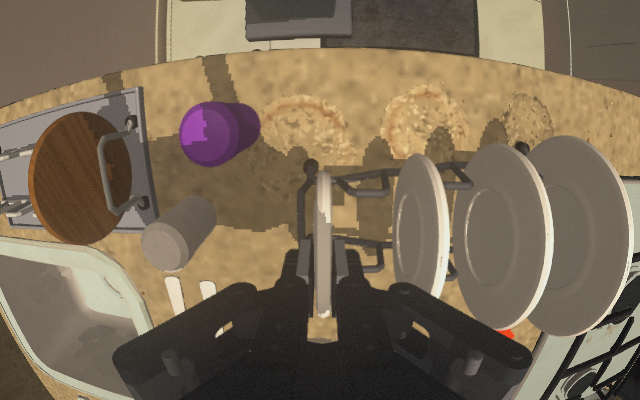

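The three placed plates stand upright, and T at column 322 is in its slot between the end bar (303) and the loop (337). I shift +2.5 mm in y and lower.

>>> {"op": "jog_arm", "data": {
  "increments": [
    [[-0.02, 0.08, 0.1, 0, 0, 0, -1], [0, 0, 0.3, 0, 0, 0, -1], [0, 0, 0.2, 0, 0, 0, -1], [0, 0, 0.1, 0, 0, 0, -1], [0, 0, 0, 0, 0, 0, -1]]
  ]
}}

```text
time: 32.05
tool_pos: [0.4709, 0.0803, 0.1453]
tcp_rot: [-0.022, -3.139, 0.002]
wrist_force: [0.4, -1.0, -1.1]
width: 0.096
grip_force: 44.5
```

>>> {"op": "jog_arm", "data": {
  "increments": [
    [[0, 0, 0.05, 0, 0, 0, -1], [0, 0, 0, 0, 0, 0, -1], [0, 0, 0, 0, 0, 0, -1], [0, 0, 0, 0, 0, 0, -1], [0, 0, 0, 0, 0, 0, -1]]
  ]
}}

```text
time: 32.47
tool_pos: [0.4719, 0.0804, 0.1451]
tcp_rot: [0.022, 3.141, -0.001]
wrist_force: [-0.2, 0.4, -0.7]
width: 0.095
grip_force: 44.5
```

>>> {"op": "jog_arm", "data": {
  "increments": [
    [[0, 0, 0.05, 0, 0, 0, -1], [0, 0, 0, 0, 0, 0, -1], [0, 0, 0, 0, 0, 0, -1], [0, 0, 0, 0, 0, 0, -1], [0, 0, 0, 0, 0, 0, -1]]
  ]
}}

```text
time: 32.88
tool_pos: [0.4717, 0.0804, 0.1434]
tcp_rot: [-0.022, -3.141, 0.001]
wrist_force: [-0.2, -0.1, -0.2]
width: 0.095
grip_force: 44.5
```

>>> {"op": "jog_arm", "data": {
  "increments": [
    [[0, 0, 0.05, 0, 0, 0, -1], [0, 0, 0, 0, 0, 0, -1], [0, 0, 0, 0, 0, 0, -1], [0, 0, 0, 0, 0, 0, -1], [0, 0, 0, 0, 0, 0, -1]]
  ]
}}

```text
time: 33.3
tool_pos: [0.472, 0.0804, 0.142]
tcp_rot: [0.022, 3.141, -0.001]
wrist_force: [2.1, 0.1, -0.8]
width: 0.093
grip_force: 44.7
```

>>> {"op": "jog_arm", "data": {
  "increments": [
    [[0, 0, 0.04, 0, 0, 0, -1], [0, 0, 0, 0, 0, 0, -1], [0, 0, 0, 0, 0, 0, -1], [0, 0, 0, 0, 0, 0, -1], [0, 0, 0, 0, 0, 0, -1]]
  ]
}}

```text
time: 33.72
tool_pos: [0.4723, 0.0804, 0.1418]
tcp_rot: [0.022, 3.141, -0.001]
wrist_force: [-1.6, -1.0, 6.5]
width: 0.094
grip_force: 45.8
```

Seated. Release and rise.

>>> {"op": "jog_arm", "data": {
  "increments": [
    [[0, 0, 0, 0, 0, 0, -0.75], [0, 0, 0, 0, 0, 0, -0.6], [0, 0, 0, 0, 0, 0, -0.4], [0, 0, 0, 0, 0, 0, -0.2], [0, 0, 0, 0, 0, 0, -0.2]]
  ]
}}

```text
time: 34.13
tool_pos: [0.4714, 0.0803, 0.1403]
tcp_rot: [-0.022, -3.141, 0.002]
wrist_force: [0.2, -0.1, 0.7]
width: 0.398
grip_force: 0.0
```

>>> {"op": "jog_arm", "data": {
  "increments": [
    [[0, 0, 0, 0, 0, 0, -0.2], [0, 0, -0.3, 0, 0, 0, -0.2], [0, 0, -0.6, 0, 0, 0, -0.2], [0, 0, -0.8, 0, 0, 0, -0.2], [0, 0, -0.9, 0, 0, 0, -0.2]]
  ]
}}

```text
time: 34.55
tool_pos: [0.4707, 0.0803, 0.2189]
tcp_rot: [-0.022, -3.139, 0.002]
wrist_force: [0.2, 0.2, 1.3]
width: 0.4
grip_force: 0.0
```

>>> {"op": "jog_arm", "data": {
  "increments": [
    [[0, 0, -1, 0, 0, 0, -0.2], [0, 0, -1, 0, 0, 0, -0.2], [0, 0, -1, 0, 0, 0, -0.2], [0, 0, -1, 0, 0, 0, -0.2], [0, 0, -0.5, 0, 0, 0, -0.2]]
  ]
}}

```text
time: 34.97
tool_pos: [0.4728, 0.0807, 0.359]
tcp_rot: [0.022, 3.135, -0.0]
wrist_force: [-0.4, 0.5, 0.9]
width: 0.4
grip_force: 0.0
```

>>> {"op": "jog_arm", "data": {
  "increments": [
    [[0, 0, 0, 0, 0, 0, -0.2], [0, 0, 0, 0, 0, 0, -0.2], [0, 0, 0, 0, 0, 0, -0.2], [0, 0, 0, 0, 0, 0, -0.2], [0, 0, 0, 0, 0, 0, -0.2]]
  ]
}}

```text
time: 35.38
tool_pos: [0.4709, 0.0805, 0.3518]
tcp_rot: [-0.022, -3.138, 0.002]
wrist_force: [-0.8, -0.7, -0.6]
width: 0.399
grip_force: 0.0
```

```bash
python3 - <<'E'
from h import *
p,W=wrist("w10"); S=W.reshape(-1,3); S=S[~np.isnan(S[:,0])]
for n,sl,z,r in(("L",.081,.077,.072),("M",.027,.070,.062),("S",-.027,.062,.052),("T",-.081,.054,.042)):
    y=.16+sl; T=S[(abs(S[:,1]-y)<.02)&(abs(S[:,0]-.473)<.09)&(S[:,2]>z)&(S[:,2]<.2)]
    print(n,"top %.4f (exp %.3f)"%(np.percentile(T[:,2],99.5),z+r),"x",np.percentile(T[:,0],[.5,99.5]).round(4),"y",np.percentile(T[T[:,2]>z+.6*r,1],[2,98]).round(4),y)
E
```

```text
L top 0.1501 (exp 0.149) x [0.4061 0.5412] y [0.2375 0.2458] 0.241
M top 0.1331 (exp 0.132) x [0.4143 0.5304] y [0.1842 0.1922] 0.187
S top 0.1156 (exp 0.114) x [0.4235 0.5194] y [0.1305 0.1395] 0.133
T top 0.0981 (exp 0.096) x [0.4315 0.5093] y [0.0771 0.0852] 0.079
```

View pics/w10.png

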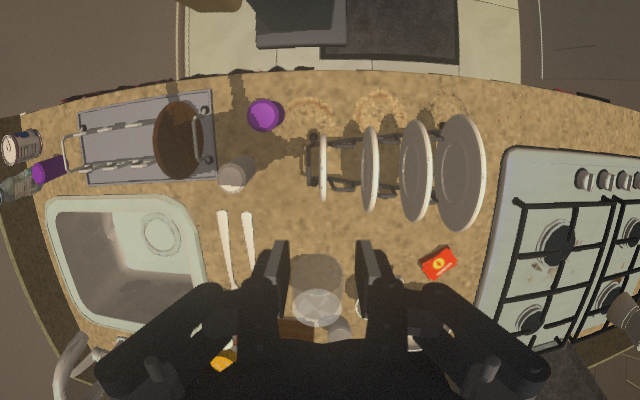

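All four plates stand upright in their slots (columns 323 to 460), the board and the shaker have not moved, and the arm is clear.

```bash
python3 -c "
from workcell import bot
print(bot.finish_job())"
```

```text
the job is handed in; nothing more can be done
None
```

All four plates now stand in their own slots of the dark rack, tops measured within about 2 mm of seated height; the board and shaker look unmoved, and the job is handed in at about 35 s with no verdict returned.

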